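# Fetch the steel block from behind the cans

## Task

Without shifting the steel block, first move all three cans (red, green, yellow) out of the bay and stand them upright in the grey tray. With all three there, fetch the block and stand it on the vise's bed between the open jaws, midway along them, its long side parallel to the jaws; only then put each can back upright in the middle of the mat of its own colour. Never tip a can over, and leave the hacksaw where it lies.

Things in the scene. Friction and masses are not known exactly. Their poses are not given: they have to be found in the camera images.
- can_red: red paint tin with steel rims and a flat top: upright round can 50 mm in diameter, 104 mm high, about 0.3 kg, straight-sided up to 80 mm; origin at the centre of its underside, z up. It starts on the mat of its own colour.
- can_green: green oil bottle with a pale band low down, a sloping shoulder from 88 mm up and a black cap 22 mm wide: upright round can 50 mm in diameter, 104 mm high, about 0.3 kg, straight-sided up to 80 mm; origin at the centre of its underside, z up. It starts on the mat of its own colour.
- can_yellow: yellow grease jar with a flat lid and a thin black line under the lid: upright round can 50 mm in diameter, 104 mm high, about 0.3 kg, straight-sided up to 80 mm; origin at the centre of its underside, z up. It starts on the mat of its own colour.
- mat_red: red round mat, 66 mm in diameter, 3 mm thick, fixed; origin at the centre of its underside, so a can stands 3 mm above it. Home of the red can. The three mats lie in a storage bay (dark steel plate, top 4 mm above the bench) in a half ring before and beside the block; which mat is where changes.
- mat_green: green round mat, 66 mm in diameter, 3 mm thick, fixed; origin at the centre of its underside, so a can stands 3 mm above it. Home of the green can. The three mats lie in a storage bay (dark steel plate, top 4 mm above the bench) in a half ring before and beside the block; which mat is where changes.
- mat_yellow: yellow round mat, 66 mm in diameter, 3 mm thick, fixed; origin at the centre of its underside, so a can stands 3 mm above it. Home of the yellow can. The three mats lie in a storage bay (dark steel plate, top 4 mm above the bench) in a half ring before and beside the block; which mat is where changes.
- block: steel block with a dark bore and a black saw line on top, 28 (x) by 50 (y) by 45 mm high, about 0.45 kg; origin: centre of its underside. It starts on the bay's plate behind and between the cans, which stand too close for a gripper to come down on it; the bay's back wall, 55 mm high, stands about 38 mm beyond its far face.
- tray: grey open parking tray, 250 mm (x) by 140 mm (y), rim 16 mm high, walls and floor 5 mm thick, fixed; origin at the centre of its underside, the inner floor 5 mm above it. Holds three cans standing in a row along its x with 75 mm between centres. It lies on the left or on the right.
- vise: blue machine vise, fixed on the side opposite the tray; origin: centre of its underside, midway between the open jaws. Jaws face along its x, inner faces at x -31 and +31 mm, 100 mm wide along y; bed 32 mm and jaw tops 62 mm above the underside; screw and T-handle at -x. The block's 50 mm side (its y) goes along the vise's y; held by its two ends it goes in with the fingers between the jaws.
- hacksaw: hacksaw with orange handle and dark frame lying flat beyond the bay, about 330 mm long (y) by 95 mm, 24 mm high; origin at the middle of the blade. Not part of the job: leave it alone.
There are look-alikes about, which are no part of the job. What is meant by the can_red is not purple, and is the larger of those in its own colour. Leave any turquoise look-alike of the block alone.

How it is judged:
On the way, in this order (a step that is already met when the one before it is completed fails the run):
1. all three cans stand upright in the tray, the block still where it was (within 30 mm) (x of can_red in the frame of tray between -0.1 and 0.1 m and y of can_red in the frame of tray between -0.045 and 0.045 m and z of each of can_red, can_green, can_yellow in the frame of tray below 0.01 m and angle between each of can_red, can_green, can_yellow's own z axis and vertical below 0.1 rad and x of can_green in the frame of tray between -0.1 and 0.1 m and y of can_green in the frame of tray between -0.045 and 0.045 m and x of can_yellow in the frame of tray between -0.1 and 0.1 m and y of can_yellow in the frame of tray between -0.045 and 0.045 m and distance of block from where it was at the start of the episode below 0.03 m), for 0.2 s.
2. the block stands on the vise's bed between the jaws, all three cans still in the tray (x of block in the frame of vise between -0.02 and 0.02 m and y of block in the frame of vise between -0.012 and 0.012 m and z of block in the frame of vise between 0.028 and 0.037 m and angle between each of block, can_red, can_green, can_yellow's own z axis and vertical below 0.1 rad and angle between the y axis of block and the y axis of vise, either way round below 0.2 rad and linear speed of block below 0.02 m/s and x of can_red in the frame of tray between -0.1 and 0.1 m and y of can_red in the frame of tray between -0.045 and 0.045 m and z of each of can_red, can_green, can_yellow in the frame of tray below 0.01 m and x of can_green in the frame of tray between -0.1 and 0.1 m and y of can_green in the frame of tray between -0.045 and 0.045 m and x of can_yellow in the frame of tray between -0.1 and 0.1 m and y of can_yellow in the frame of tray between -0.045 and 0.045 m), for 0.2 s.
At the end, for the whole second after the job is handed in: Each can upright on the mat of its colour, centres within 10 mm; block upright on the vise bed between the jaws, within 12 mm of the middle along them, 20 mm across, parallel to the jaws within 0.2 rad; all released and at rest; hacksaw within 30 mm of its start (horizontal distance between can_red and mat_red below 0.01 m and z of can_red in the frame of mat_red below 0.007 m and angle between each of can_red, can_green, can_yellow, block's own z axis and vertical below 0.1 rad and linear speed of each of can_red, can_green, can_yellow, block below 0.02 m/s and horizontal distance between can_green and mat_green below 0.01 m and z of can_green in the frame of mat_green below 0.007 m and horizontal distance between can_yellow and mat_yellow below 0.01 m and z of can_yellow in the frame of mat_yellow below 0.007 m and x of block in the frame of vise between -0.02 and 0.02 m and y of block in the frame of vise between -0.012 and 0.012 m and z of block in the frame of vise between 0.028 and 0.037 m and angle between the y axis of block and the y axis of vise, either way round below 0.2 rad and distance of hacksaw from where it was at the start of the episode below 0.03 m); the robot touches nothing.
It fails at once if a can is tipped over (more than 0.6 rad) (angle between any of can_red, can_green, can_yellow's own z axis and vertical above 0.6 rad).
It fails at once if the hacksaw is shifted by more than 30 mm (distance of hacksaw from where it was at the start of the episode above 0.03 m).
It also fails if it takes over 144 s, if anything falls off the work surface, if the arm or the gripper's body presses on something with over 40 N, if the wrist force passes 120 N, or if a joint passes its speed limit or range.

## Robot

A 6-joint arm with a two-finger parallel gripper is mounted at the origin on the work surface. World frame = base frame: x ahead of the robot, y to its left, z up, the work surface at z = 0. Lengths are in m, angles in rad, forces in N, time in s.
With the tool pointing down it reaches from about 0.225 to 0.875 m from the base axis. Payload 3.4 kg.
Tool frame: the origin (TCP) lies on the centre line of the jaws, within the pads' length; the fingertips stand 19 mm ahead of it and the grasp point (between the pads) is the TCP (nose_length is the distance from the TCP to the fingertips, in m); z points along the fingers, y is the direction in which the jaws open and shut (so a half turn about z gives the same grasp; the last joint's range is limited). The gripper opens to 85 mm and grips with 20 to 120 N. Pads are 22 mm wide; open, the fingers measure 114 mm over their backs; the gripper's body (76 mm by 85 mm) begins 54 mm behind the grasp point. The pads swing forward as they close: fully open they stand 13 mm farther back than shut.
Start: joints at [1.154, 0.276, 1.505, -0, 1.361, -0.121], TCP at [0.168, 0.55, 0.229] pointing down, gripper open.
Joint ranges: [-2.89, 2.89], [-0.75, 2.08], [0.22, 2.7], [-1.18, 4.32], [0.11, 2.71], [-2.7, 2.7]. Speed limits (rad/s): [2.57, 2.57, 3.14, 3.14, 3.14, 3.14].

## Interface

Orientations are given as a unit quaternion [w, x, y, z].
In Python, from rig import * gives the robot as it stands.
- The arm moves only by the shell command python3 -m jog 'ROWS' [OPENING] [FORCE]. ROWS is JSON, one flat list of numbers, 6 for each row, row after row: the shift along the tool's x, y, z in mm, then the turn, a rotation vector about the tool's x, y, z in degrees. In form: [tx, ty, tz, wx, wy, wz, tx, ty, tz, wx, wy, wz, ...]. A call has 1 to 10 rows; each row is the pose to reach, as a shift and turn from the pose commanded when the call began, along the tool's axes at that moment; what a row does not reach only later rows make up. A row lasts 1/8 s, in which the tool goes at most 62.5 mm and 10.7 degrees, less where a joint would pass 70% of its speed; a pose out of reach is approached as far as the arm can. A call with a gripper value outside its range is refused whole. OPENING is the closure, from 0 (fully open) to 1 (shut), set as the call begins (- or left out, the last holds). The fingers move at their own pace and stop on an object; FORCE is the grip in N (left out, the last holds). Time passes only in rows, so rows that repeat a pose let the fingers close. It gives the time, the measured TCP pose, the force and the opening at its end, in the units of the state.
- get_state(): the state, without advancing time (a new reading comes with each control period).
- get_image(name): name is "scene" or "top" or "wrist"; returns a dict with "frame" (480x640x3 uint8, red, green, blue), "camera_matrix" (3x3 intrinsics, pixels), "k1" (the pictures are not rectified: a ray, as slopes to the right and down, at radius r is drawn at 1 + k1 r^2 times it, then the intrinsics apply), "rvec" (rotation vector, rad) and "tvec" (3), from world to camera coordinates, as OpenCV has them. Camera axes: x right, y down, z forward; pixel columns grow to the right and rows downward; lengths in m; the calibration is good to about 2 mm. A picture is of the moment at which its call begins. There is no depth.
- sign_off(): hands the job in, once; it reports no verdict.
The state is a dict: "clock": time; "qpos": joint angles; "qd": joint speeds; "effort": joint torques, N m; "position": TCP position; "ee_rot": TCP orientation; "contact_force": force on the tool from outside, world axes, zero at the start; "moment": the same for the moment, N m; "width": finger opening in m.
Only numpy, scipy, OpenCV 4.12 (cv2) and the standard library are available. Lean on these libraries where they do the work, as an engineer would, in place of code of your own. Each camera call takes 0.05 s, during which the arm holds its last target.

## Working session

There is one attempt and no reset: what is moved stays moved. The work goes in short steps, Python scripts to look and compute and a shell command to move; the robot and the scene stay as the last step left them, time stands still between calls to the robot, and variables do not carry over. Pictures are saved under pics/ and viewed, and the job is handed in when it is done.

```bash
ls; mkdir -p pics; python3 - <<'E'
from rig import *
import cv2
s=get_state();print({k:s[k] for k in('clock','qpos','position','ee_rot','width')})
for n in("scene","top","wrist"):
    d=get_image(n);cv2.imwrite(f'pics/{n}0.png',d['frame'][:,:,::-1]);print(n,d['camera_matrix'],d['k1'],d['rvec'],d['tvec'])
E
```

```text
pics
{'clock': 0.0, 'qpos': array([ 1.15397661e+00,  2.76595058e-01,  1.50613209e+00,  1.83139174e-05,
        1.36069775e+00, -1.21002433e-01]), 'position': array([0.16740839, 0.54953482, 0.2277401 ]), 'ee_rot': array([-2.52028886e-04,  1.47371765e-01,  9.89080747e-01, -8.80818008e-04]), 'width': 0.08557590322381492}
scene [[496.97699051   0.         319.43431938]
 [  0.         496.97699051 232.84110092]
 [  0.           0.           1.        ]] -0.02554890458689407 [ 1.3091991   2.40251081 -0.79302549] [ 0.33801197 -0.400965    1.36155376]
top [[601.48121736   0.         317.60894115]
 [  0.         601.48121736 241.35897219]
 [  0.           0.           1.        ]] 0.00519372941171887 [ 2.23240024 -2.17937557  0.09278851] [-0.02129095  0.60607109  1.07134756]
wrist [[374.96007761   0.         317.84798456]
 [  0.         374.96007761 239.58799746]
 [  0.           0.           1.        ]] -0.012030993459125467 [-2.33301886 -1.7270822  -0.24566898] [-0.57463947 -0.03685329  0.37992766]
```

View pics/scene0.png

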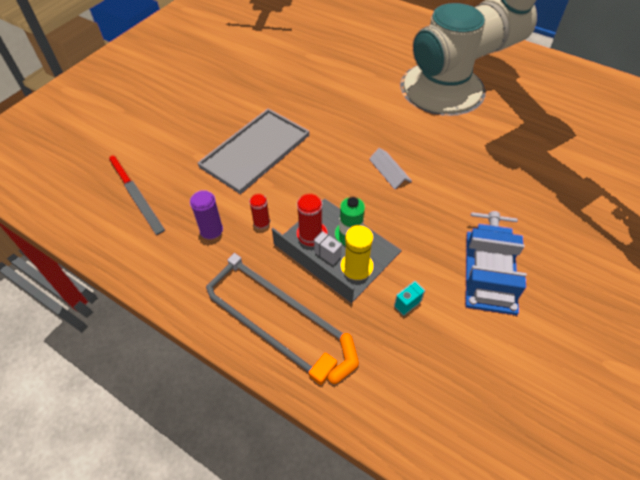

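View pics/top0.png

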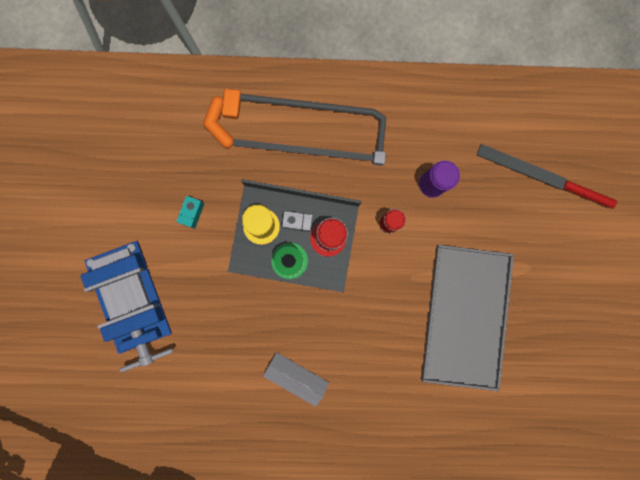

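View pics/wrist0.png

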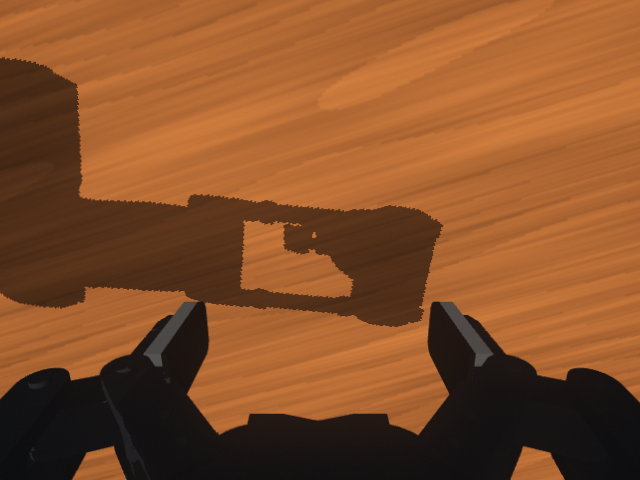

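The pictures show these things (top-view pixels):
- Red candidates: large tin at (331,234) on the red mat in the bay, and a small red can at (393,220) outside it. The purple can is at (444,176).
- Block candidates: grey one in the bay at (297,221) and a turquoise one at (190,211).
- Tray on the right at (467,316), vise on the left at (127,296).

The large red tin in the bay and the grey block fit the description. I'll confirm them in a crop and measure.

```bash
cat > h.py <<'E'
import numpy as np, cv2
from rig import *
def ray(d,px):
    K=d['camera_matrix'];R=cv2.Rodrigues(np.array(d['rvec'],float))[0];t=np.array(d['tvec'],float)
    px=np.atleast_2d(np.array(px,float))
    m=cv2.undistortPoints(px[:,None,:],K,np.array([d['k1'],0,0,0,0.]))[:,0]
    v=np.c_[m,np.ones(len(m))]@R   # R^T v
    c=-R.T@t
    return c,v
def unproj(d,px,z):
    c,v=ray(d,px); s=(z-c[2])/v[:,2]
    return c+s[:,None]*v
def proj(d,P):
    return cv2.projectPoints(np.atleast_2d(np.array(P,float)),np.array(d['rvec'],float),np.array(d['tvec'],float),d['camera_matrix'],np.array([d['k1'],0,0,0,0.]))[0][:,0]
def save(n,f,s=1): cv2.imwrite(f'pics/{n}.png',cv2.resize(f,None,fx=s,fy=s,interpolation=cv2.INTER_CUBIC)[:,:,::-1])
E
python3 - <<'E'
from h import *
d=get_image("top");f=d['frame']
np.savez('top0.npz',**d); d2=get_image("scene");np.savez('scene0.npz',**d2)
save('bay',f[170:300,220:420],4); save('vise',f[230:380,60:200],4); save('tray',f[235:400,410:525],4)
save('sbay',d2['frame'][170:320,240:440],4)
E
```

```text
(no output)
```

View pics/bay.png

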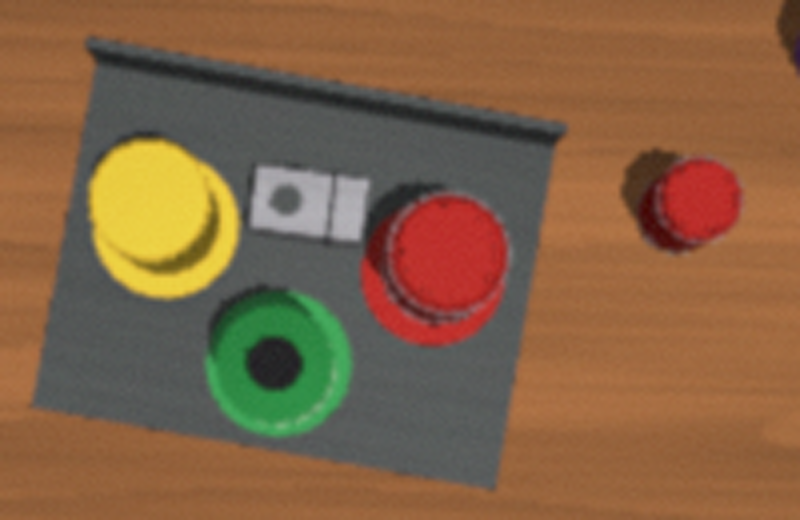

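View pics/vise.png

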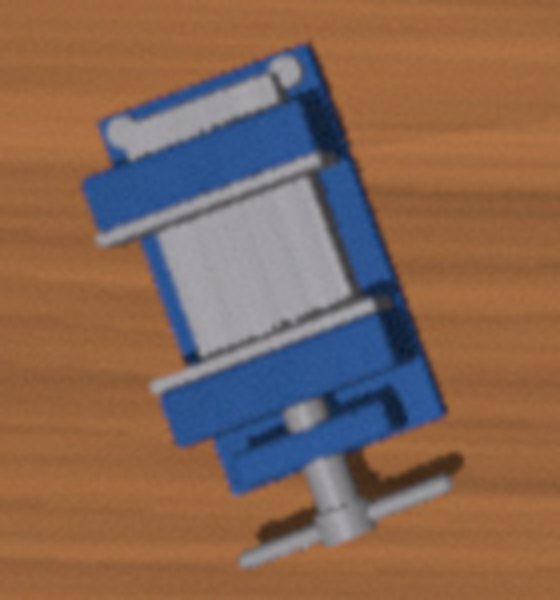

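View pics/tray.png

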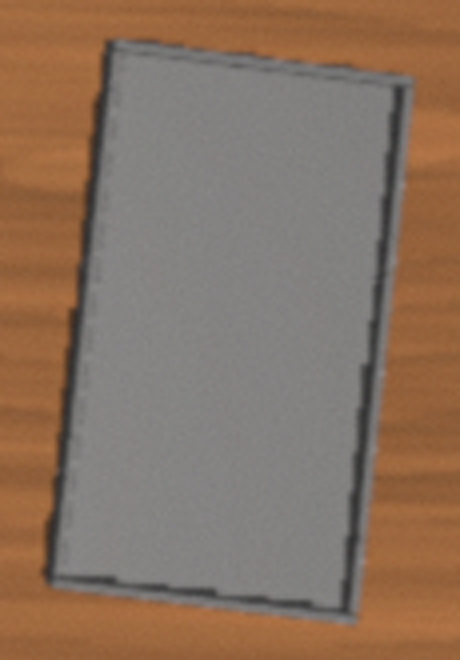

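View pics/sbay.png

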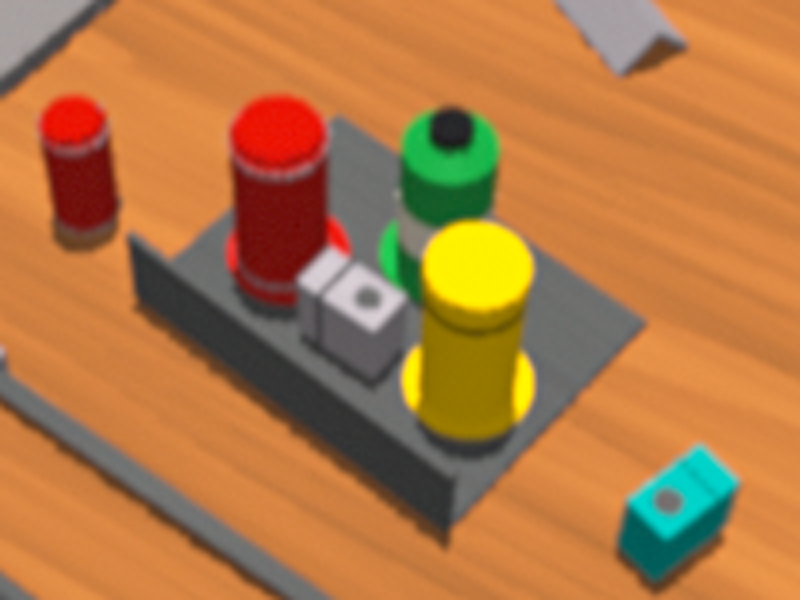

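```bash
cat > m.py <<'E'
from h import *
d=dict(np.load('top0.npz'))
def C(pts,o): return (np.array(pts,float)+.5)/4-.5+np.array(o)
B=(220,170);V=(60,230);T=(410,235)
print('cantops r,g,y',unproj(d,C([(448,252),(274,363),(150,201)],B),.111).round(4).tolist())
print('small',unproj(d,C([(700,200)],B),.08))
bl=unproj(d,C([(253,166),(370,178),(362,243),(250,230)],B),.049);print('block',bl.round(4),bl.mean(0),[np.linalg.norm(bl[i]-bl[i-1]) for i in range(4)])
pl=unproj(d,C([(33,406),(495,489)],B),.004);print('plate front',pl)
wl=unproj(d,C([(90,38),(566,126)],B),.059);print('wall top',wl)
tr=unproj(d,C([(108,40),(412,78),(355,620),(50,583)],T),.016);print('tray',tr.round(4),tr.mean(0),[np.linalg.norm(tr[i]-tr[i-1]) for i in range(4)])
# vise jaw inner faces top edges z .062
vj=unproj(d,C([(102,243),(337,160),(386,303),(155,390)],V),.062);print('vise',vj.round(4),vj.mean(0),[np.linalg.norm(vj[i]-vj[i-1]) for i in range(4)])
E
python3 m.py
```

```text
cantops r,g,y [[0.6161, -0.0271, 0.111], [0.5685, 0.0437, 0.111], [0.6341, 0.0966, 0.111]]
small [[ 0.64344865 -0.13626201  0.08      ]]
block [[0.6563 0.0565 0.049 ]
 [0.6524 0.0049 0.049 ]
 [0.6236 0.0077 0.049 ]
 [0.6281 0.0571 0.049 ]] [0.64011268 0.03154958 0.049     ] [np.float64(0.028258766178232687), np.float64(0.05172436201431571), np.float64(0.028914292821206847), np.float64(0.04950961156792105)]
plate front [[ 0.54888993  0.15491862  0.004     ]
 [ 0.51598729 -0.05626904  0.004     ]]
wall top [[ 0.70945944  0.12860708  0.059     ]
 [ 0.67645587 -0.08014123  0.059     ]]
tray [[ 0.6059 -0.2237  0.016 ]
 [ 0.592  -0.3634  0.016 ]
 [ 0.3472 -0.3386  0.016 ]
 [ 0.361  -0.2004  0.016 ]] [ 0.47652394 -0.28151329  0.016     ] [np.float64(0.24599314444387113), np.float64(0.1403802300356), np.float64(0.2460685831263319), np.float64(0.13888786138296538)]
vise [[0.5102 0.3896 0.062 ]
 [0.5479 0.2915 0.062 ]
 [0.4873 0.2683 0.062 ]
 [0.4483 0.3645 0.062 ]] [0.49843031 0.32848326 0.062     ] [np.float64(0.06674931620114148), np.float64(0.10502223739639732), np.float64(0.0648837197526775), np.float64(0.1037078911595303)]
```

The crop confirms it: the larger red tin on the red mat and the grey steel block in the bay are the ones meant. The sizes I measured match those given. Next I'll check the fits with projected outlines in both views.

```bash
cat >> m.py <<'E'
mats=unproj(d,C([(433,274),(279,363),(166,224)],B),.007);print('mats r,g,y',mats.round(4).tolist())
w=get_image('wrist');R=cv2.Rodrigues(np.array(w['rvec']))[0];print('wristcam',-R.T@w['tvec'],R[2])
E
cat > ov.py <<'E'
from h import *
def circ(c,r,z,n=60):
    a=np.linspace(0,2*np.pi,n);return np.c_[c[0]+r*np.cos(a),c[1]+r*np.sin(a),np.full(n,z)]
def box(c,yaw,hx,hy,z):
    a=np.radians(yaw);R=np.array([[np.cos(a),-np.sin(a)],[np.sin(a),np.cos(a)]])
    p=np.array([(hx,hy),(hx,-hy),(-hx,-hy),(-hx,hy),(hx,hy)])@R.T+c;return np.c_[p,np.full(5,z)]
def draw(d,curves,crop,s,name):
    x0,x1,y0,y1=crop;im=cv2.resize(d['frame'][y0:y1,x0:x1],None,fx=s,fy=s,interpolation=cv2.INTER_CUBIC).copy()
    for P,col in curves:
        q=(proj(d,P)-[x0,y0]+.5)*s-.5
        cv2.polylines(im,[np.round(q*8).astype(np.int32)],False,col,1,cv2.LINE_AA,3)
    cv2.imwrite(f'pics/{name}.png',im[:,:,::-1])
E
python3 m.py | tail -2
python3 - <<'E'
from ov import *
d=dict(np.load('top0.npz'));s=dict(np.load('scene0.npz'))
W=(255,255,255);K=(0,0,0);Cc=(0,255,255)
can={'r':(.6161,-.0271),'g':(.5685,.0437),'y':(.6341,.0966)}
cv=[]
for c in can.values(): cv+=[(circ(c,.033,.007),W),(circ(c,.025,.111),Cc)]
cv+=[(box((.640,.0315),-4.8,.014,.025,.049),K),(box((.640,.0315),-4.8,.014,.025,.004),K)]
draw(d,cv,(220,420,170,300),4,'ov_bay'); draw(s,cv,(240,440,170,320),4,'ov_sbay')
vt=[(box((.4984,.3285),21.5,.031,.05,.062),W),(box((.4984,.3285),21.5,.031,.05,.032),Cc),(box((.4765,-.2815),-5.6,.125,.07,.016),W)]
draw(d,vt,(60,200,230,380),4,'ov_vise'); draw(s,vt,(440,540,200,320),5,'ov_svise')
draw(d,vt,(410,525,235,400),3.5,'ov_tray')
E
```

```text
mats r,g,y [[0.6134, -0.0256, 0.007], [0.571, 0.0436, 0.007], [0.6332, 0.0968, 0.007]]
wristcam [0.10007918 0.5708015  0.37485218] [ 0.26793845 -0.08198053 -0.95994176]
```

View pics/ov_bay.png

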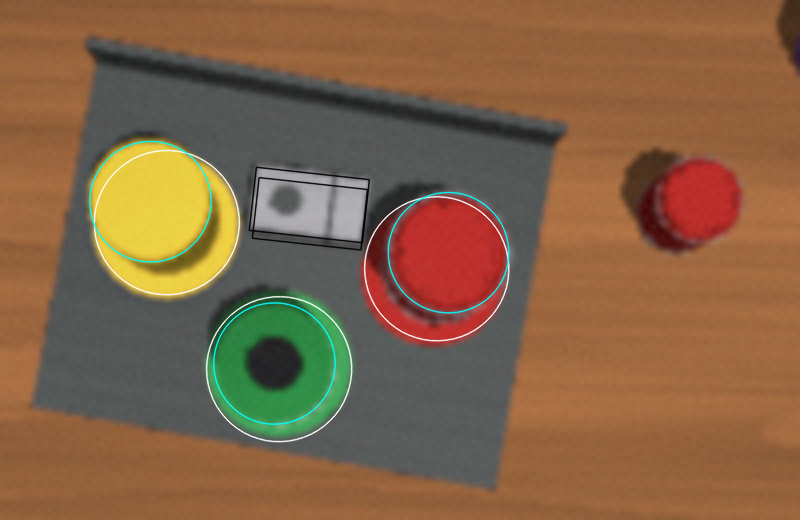

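View pics/ov_sbay.png

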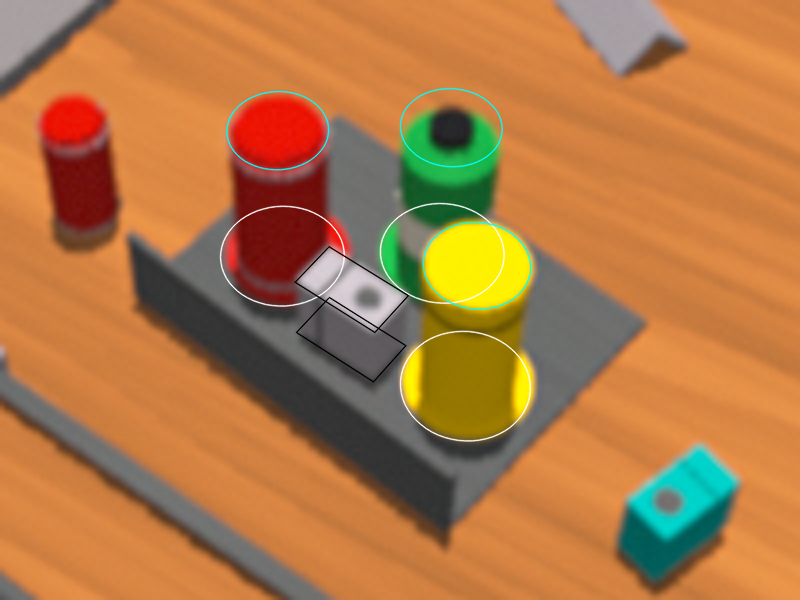

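View pics/ov_vise.png

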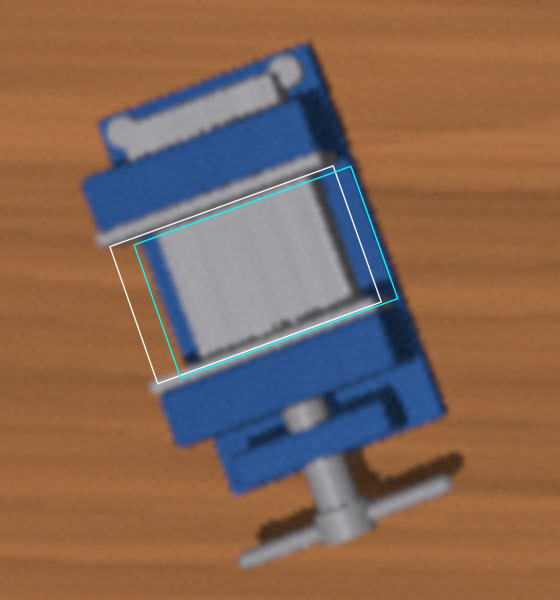

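View pics/ov_svise.png

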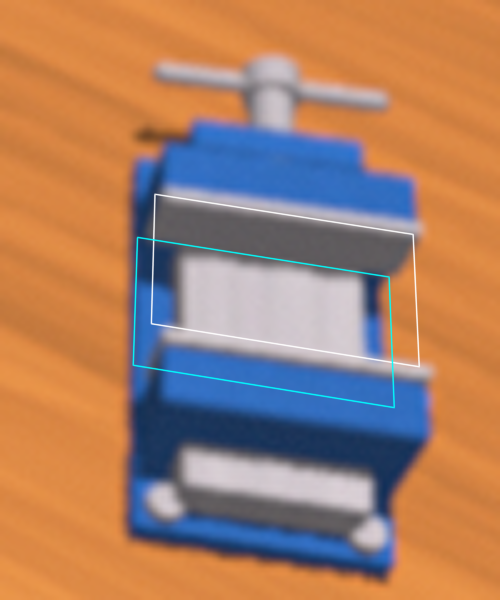

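Measurements agree within a few mm: sizes fit, and the cans sit near the mat centres. Green goes first because it's at the front with free sides. I'll write a helper that works out shifts in tool axes.

```bash
cat > go.py <<'E'
import sys
from h import *
from scipy.spatial.transform import Rotation as Ro
s=get_state();p=np.array(s['position']);q=s['ee_rot'];R=Ro.from_quat([q[1],q[2],q[3],q[0]]).as_matrix()
th=np.degrees(np.arctan2(R[1,1],R[0,1]))
print('t',round(s['clock'],2),'pos',p.round(4),'theta',round(th,2),'tilt',np.degrees(np.arccos(-R[2,2])).round(2),'w',round(float(s['width']),4),'F',np.round(s['contact_force'],1),'q1,q6',np.degrees(s['qpos'])[[0,5]].round(1))
if len(sys.argv)>1:
    x,y,z,t=map(float,sys.argv[1:5]);dt=(t-th+180)%360-180
    a=np.radians(th);X=np.array([-np.sin(a),np.cos(a),0]);Y=np.array([np.cos(a),np.sin(a),0])
    D=np.array([x,y,z])-p
    print('shift mm',(np.array([D@X,D@Y,-D[2]])*1000).round(1),'wz',round(-dt,1),'rows>=',max(np.linalg.norm(D)/.0625,abs(dt)/10.7).round(1))
E
python3 go.py .5685 .0437 .2 85; python3 go.py
```

```text
t 0.3 pos [0.1676 0.5499 0.2283] theta 73.05 tilt 0.03 w 0.0854 F [-0.2  0.6 -0.4] q1,q6 [66.1 -6.9]
shift mm [-531.1 -367.4   28.3] wz -11.9 rows>= 10.3
t 0.3 pos [0.1676 0.5499 0.2283] theta 73.05 tilt 0.03 w 0.0854 F [-0.2  0.6 -0.4] q1,q6 [66.1 -6.9]
```

```bash
python3 -m jog '[-531,-367,28,0,0,-12,-531,-367,28,0,0,-12,-531,-367,28,0,0,-12,-531,-367,28,0,0,-12,-531,-367,28,0,0,-12,-531,-367,28,0,0,-12,-531,-367,28,0,0,-12,-531,-367,28,0,0,-12,-531,-367,28,0,0,-12,-531,-367,28,0,0,-12]' 0; python3 go.py .5685 .0437 .2 85
```

```text
clock: 1.55
position: [0.5547, 0.0614, 0.2017]
ee_rot: [0.0, 0.043, 0.999, 0.0]
contact_force: [0.7, 0.8, -0.1]
width: 0.0854
t 1.55 pos [0.5547 0.0614 0.2017] theta 85.03 tilt 0.05 w 0.0854 F [ 0.7  0.8 -0.1] q1,q6 [ -0.8 -85.9]
shift mm [-15.3 -16.5   1.7] wz 0.0 rows>= 0.4
```

```bash
python3 -m jog '[-12,-15,0,0,0,0,-12,-15,0,0,0,0,-12,-15,0,0,0,0]'; python3 go.py .5685 .0437 .2 85; python3 - <<'E'
from h import *
d=get_image('wrist');save('w1',d['frame'])
E
```

```text
clock: 1.92
position: [0.563, 0.0486, 0.2017]
ee_rot: [-0.001, 0.043, 0.999, 0.001]
contact_force: [-0.3, -0.6, -0.7]
width: 0.0852
t 1.93 pos [0.563  0.0486 0.2017] theta 85.11 tilt 0.09 w 0.0852 F [-0.3 -0.6 -0.7] q1,q6 [ -2.2 -87.3]
shift mm [-5.9 -4.5  1.7] wz 0.1 rows>= 0.1
```

View pics/w1.png

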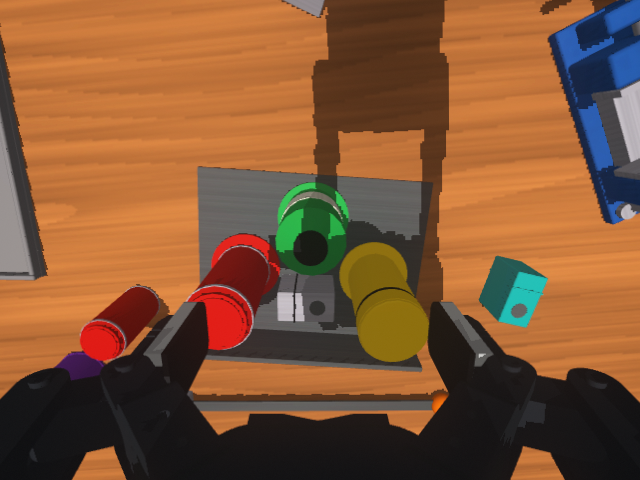

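The wrist view shows the green bottle ahead of the open fingers, cap at (310,248), with red at (222,320) and yellow at (391,330) either side. I'll check the cap position against the top view.

```bash
python3 - <<'E'
from h import *
d=get_image('wrist');np.savez('w1.npz',**d)
print(unproj(d,[(310,248),(222,323),(391,331)],.111).round(4)); print(unproj(d,[(313,217),(245,266),(375,274)],.007).round(4))
E
python3 go.py .5685 .0437 .2 85
```

```text
[[ 0.5671  0.0436  0.111 ]
 [ 0.6171 -0.0234  0.111 ]
 [ 0.6337  0.0953  0.111 ]]
[[ 0.5697  0.0442  0.007 ]
 [ 0.6124 -0.0257  0.007 ]
 [ 0.6315  0.0994  0.007 ]]
t 2.02 pos [0.5631 0.0488 0.2019] theta 85.17 tilt 0.04 w 0.0854 F [ 0.6 -0.6  0.5] q1,q6 [ -2.1 -87.3]
shift mm [-5.8 -4.7  1.9] wz 0.2 rows>= 0.1
```

```bash
python3 -m jog '[-5,-5,0,0,0,0,-5,-5,0,0,0,0,-5,-5,40,0,0,0,-5,-5,70,0,0,0,-5,-5,70,0,0,0,-5,-5,70,0,0,0]'; python3 go.py .568 .0437 .065 85
```

```text
clock: 2.78
position: [0.5697, 0.0419, 0.1327]
ee_rot: [0.001, 0.043, 0.999, 0.0]
contact_force: [-0.4, -0.2, 0.6]
width: 0.0854
t 2.77 pos [0.5697 0.0419 0.1327] theta 85.06 tilt 0.1 w 0.0854 F [-0.4 -0.2  0.6] q1,q6 [ -2.8 -87.8]
shift mm [ 1.8  1.7 67.7] wz 0.1 rows>= 1.1
```

```bash
python3 -m jog '[2,2,20,0,0,0,2,2,45,0,0,0,2,2,67,0,0,0,2,2,67,0,0,0,2,2,67,0,0,0]' && python3 go.py .568 .0437 .065 85
```

```text
clock: 3.4
position: [0.5684, 0.0439, 0.0663]
ee_rot: [0.002, 0.043, 0.999, 0.0]
contact_force: [-0.5, 0.6, -0.2]
width: 0.0851
t 3.4 pos [0.5684 0.0439 0.0663] theta 85.06 tilt 0.18 w 0.0851 F [-0.5  0.6 -0.2] q1,q6 [ -2.6 -87.6]
shift mm [ 0.4 -0.3  1.3] wz 0.1 rows>= 0.0
```

```bash
python3 -m jog '[0,0,0,0,0,0,0,0,0,0,0,0,0,0,0,0,0,0,0,0,0,0,0,0,0,0,0,0,0,0,0,0,0,0,0,0]' 1 40 && python3 go.py .568 .0437 .2 85
```

```text
clock: 4.15
position: [0.5677, 0.0438, 0.0658]
ee_rot: [0.001, 0.043, 0.999, -0.0]
contact_force: [-1.2, -0.6, 5.6]
width: 0.0485
t 4.15 pos [0.5677 0.0438 0.0658] theta 85.05 tilt 0.11 w 0.0485 F [-1.2 -0.6  5.6] q1,q6 [ -2.6 -87.6]
shift mm [  -0.3   -0.  -134.2] wz 0.1 rows>= 2.1
```

Green is gripped at 48.5 mm. Lifting, then carrying it to the near tray slot.

```bash
python3 -m jog '[0,0,-15,0,0,0,0,0,-45,0,0,0,0,0,-90,0,0,0,0,0,-135,0,0,0,0,0,-135,0,0,0]' && python3 go.py .4019 -.2742 .2 84.4
```

```text
clock: 4.78
position: [0.5694, 0.044, 0.204]
ee_rot: [0.004, 0.043, 0.999, 0.0]
contact_force: [-0.2, -0.2, -3.2]
width: 0.0485
t 4.78 pos [0.5694 0.044  0.204 ] theta 85.06 tilt 0.5 w 0.0485 F [-0.2 -0.2 -3.2] q1,q6 [ -2.6 -87.6]
shift mm [ 139.4 -331.4    4. ] wz 0.7 rows>= 5.8
```

```bash
python3 -m jog '[10,-25,0,0,0,0,30,-70,0,0,0,0,50,-120,0,0,0,0,70,-170,0,0,0,0,90,-215,0,0,0,0,110,-260,0,0,0,0,125,-300,0,0,0,0,135,-322,0,0,0,0,139,-331,0,0,0,0,139,-331,0,0,0,0]' && python3 go.py .4019 -.2742 .0645 84.4
```

```text
clock: 6.02
position: [0.3995, -0.2733, 0.1988]
ee_rot: [-0.001, 0.044, 0.999, 0.001]
contact_force: [-1.2, 0.6, -3.1]
width: 0.0486
t 6.03 pos [ 0.3995 -0.2733  0.1988] theta 84.99 tilt 0.12 w 0.0486 F [-1.2  0.6 -3.1] q1,q6 [ -42.7 -127.7]
shift mm [ -2.5  -0.7 134.3] wz 0.6 rows>= 2.1
```

```bash
python3 -m jog '[-2,0,30,0,0,0,-2,0,70,0,0,0,-2,0,105,0,0,0,-2,0,124,0,0,0,-2,0,130,0,0,0,-2,0,133,0,0,0,-2,0,133,0,0,0]' && python3 go.py .4019 -.2742 .0645 84.4
```

```text
clock: 6.9
position: [0.4025, -0.274, 0.0672]
ee_rot: [0.001, 0.043, 0.999, -0.0]
contact_force: [-0.2, 0.7, -3.7]
width: 0.0484
t 6.9 pos [ 0.4025 -0.274   0.0672] theta 85.08 tilt 0.07 w 0.0484 F [-0.2  0.7 -3.7] q1,q6 [ -42.4 -127.5]
shift mm [ 0.6 -0.2  2.7] wz 0.7 rows>= 0.1
```

```bash
python3 -m jog '[0,0,2,0,0,0,0,0,3,0,0,0,0,0,3,0,0,0]' && python3 go.py .4019 -.2742 .0645 84.4
```

```text
clock: 7.28
position: [0.4021, -0.2742, 0.0639]
ee_rot: [0.0, 0.043, 0.999, -0.0]
contact_force: [-0.2, 0.3, -2.1]
width: 0.0486
t 7.28 pos [ 0.4021 -0.2742  0.0639] theta 85.04 tilt 0.04 w 0.0486 F [-0.2  0.3 -2.1] q1,q6 [ -42.5 -127.5]
shift mm [ 0.2 -0.  -0.6] wz 0.6 rows>= 0.1
```

```bash
python3 -m jog '[0,0,0,0,0,0,0,0,0,0,0,0,0,0,0,0,0,0,0,0,0,0,0,0,0,0,0,0,0,0,0,0,-40,0,0,0,0,0,-90,0,0,0,0,0,-136,0,0,0,0,0,-136,0,0,0]' 0 && python3 go.py .6165 -.0253 .2 135
```

```text
clock: 8.4
position: [0.4039, -0.2758, 0.2035]
ee_rot: [0.003, 0.043, 0.999, -0.003]
contact_force: [0.5, -0.3, -0.9]
width: 0.0851
t 8.4 pos [ 0.4039 -0.2758  0.2035] theta 85.05 tilt 0.51 w 0.0851 F [ 0.5 -0.3 -0.9] q1,q6 [ -42.5 -127.5]
shift mm [-190.2  267.9    3.5] wz -49.9 rows>= 5.3
```

```bash
python3 -m jog '[-40,55,0,0,0,0,-80,110,0,0,0,0,-120,165,0,0,0,-5,-155,215,0,0,0,-15,-180,250,0,0,0,-25,-190,268,0,0,0,-35,-190,268,0,0,0,-45,-190,268,0,0,0,-45,-190,268,0,0,0,-45]' && python3 - <<'E'
from h import *
d=get_image('wrist');np.savez('w2.npz',**d);save('w2',d['frame'])
d=get_image('top');np.savez('t2.npz',**d);save('t2',d['frame'])
E
python3 go.py .6165 -.0253 .065 130
```

```text
clock: 9.52
position: [0.6138, -0.0236, 0.1989]
ee_rot: [-0.001, -0.341, 0.94, 0.0]
contact_force: [0.7, -0.0, -0.1]
width: 0.0857
t 9.62 pos [ 0.614  -0.0238  0.1994] theta 129.92 tilt 0.03 w 0.0857 F [ 0.6 -0.8 -0. ] q1,q6 [  -8.7 -138.6]
shift mm [ -1.   -2.8 134.4] wz -0.1 rows>= 2.2
```

View pics/w2.png

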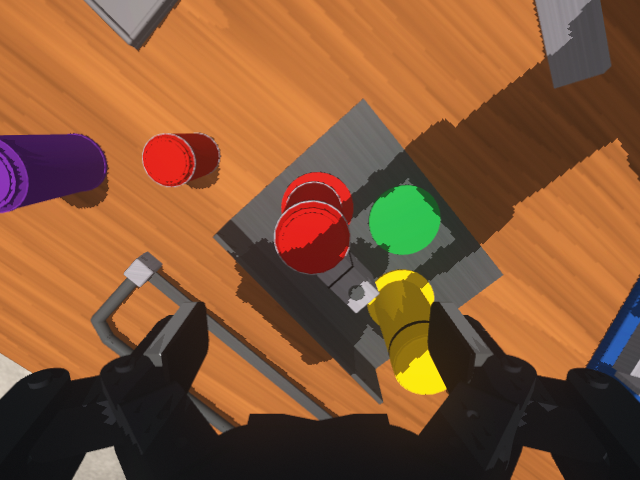

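View pics/t2.png

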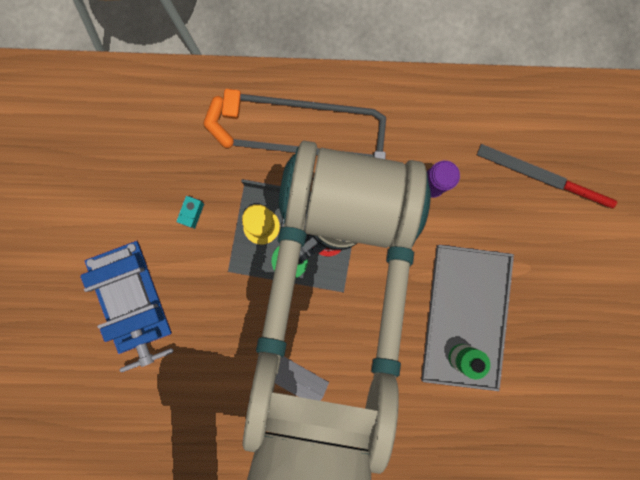

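The top view shows green upright in the tray, cap at (478,364). The wrist view shows the red tin top at (312,238), the empty green mat at (404,219) and the block at (349,284).

```bash
python3 - <<'E'
from h import *
d=dict(np.load('w2.npz'));t=dict(np.load('t2.npz'))
print('redtop',unproj(d,(312,237),.111),'gmat',unproj(d,(404.5,219),.007),'small',unproj(d,(168,160),.08))
print('green placed',unproj(t,(478,365),.109))
# segment green mat
h=cv2.cvtColor(d['frame'],cv2.COLOR_RGB2HSV);m=cv2.inRange(h,(45,80,60),(80,255,255));
n,l,st,c=cv2.connectedComponentsWithStats(m);i=1+st[1:,4].argmax();P=np.argwhere(l==i)[:,::-1];
W=unproj(d,cv2.convexHull(P.astype(np.float32))[:,0],.007)[:,:2].astype(np.float32);print(st[i],'matfit',cv2.minEnclosingCircle(W),cv2.fitEllipse(W))
E
```

```text
redtop [[ 0.61334749 -0.02911329  0.111     ]] gmat [[0.56875005 0.0434306  0.007     ]] small [[ 0.64166898 -0.13630398  0.08      ]]
green placed [[ 0.40353123 -0.2736107   0.109     ]]
[ 369  185   72   70 3977] matfit ((0.5699223875999451, 0.04408269003033638), 0.03371467813849449) ((0.5698762536048889, 0.04403947293758392), (0.06655234843492508, 0.06693262606859207), 176.76910400390625)
```

```bash
python3 go.py .615 -.0268 .065 130
```

```text
t 9.62 pos [ 0.614  -0.0238  0.1994] theta 129.92 tilt 0.03 w 0.0857 F [ 0.6 -0.8 -0. ] q1,q6 [  -8.7 -138.6]
shift mm [  1.2  -3.  134.4] wz -0.1 rows>= 2.2
```

```bash
python3 -m jog '[1,-3,10,0,0,0,1,-3,40,0,0,0,1,-3,80,0,0,0,1,-3,115,0,0,0,1,-3,133,0,0,0,1,-3,133,0,0,0,1,-3,133,0,0,0]' && python3 go.py .615 -.0268 .065 130
```

```text
clock: 10.5
position: [0.616, -0.0266, 0.0672]
ee_rot: [0.001, -0.342, 0.94, -0.0]
contact_force: [0.6, -0.4, -0.4]
width: 0.0853
t 10.5 pos [ 0.616  -0.0266  0.0672] theta 130.02 tilt 0.07 w 0.0853 F [ 0.6 -0.4 -0.4] q1,q6 [  -8.9 -139. ]
shift mm [0.9 0.5 2.2] wz 0.0 rows>= 0.0
```

```bash
python3 -m jog '[0,0,0,0,0,0,0,0,0,0,0,0,0,0,0,0,0,0,0,0,0,0,0,0,0,0,0,0,0,0,0,0,0,0,0,0]' 1 40 && python3 go.py .615 -.0268 .2 130
```

```text
clock: 11.25
position: [0.6162, -0.0265, 0.0678]
ee_rot: [0.001, -0.342, 0.94, -0.0]
contact_force: [0.2, -0.4, 5.7]
width: 0.049
t 11.25 pos [ 0.6162 -0.0265  0.0678] theta 130.05 tilt 0.11 w 0.049 F [ 0.2 -0.4  5.7] q1,q6 [  -8.9 -139. ]
shift mm [   1.1    0.5 -132.2] wz 0.1 rows>= 2.1
```

```bash
python3 -m jog '[0,0,-15,0,0,0,0,0,-45,0,0,0,0,0,-90,0,0,0,0,0,-135,0,0,10,0,0,-135,0,0,20,0,0,-135,0,0,30,0,0,-135,0,0,40,0,0,-135,0,0,45.5,0,0,-135,0,0,45.5]' && python3 go.py .4765 -.2815 .2 84.4
```

```text
clock: 12.38
position: [0.6149, -0.0261, 0.2013]
ee_rot: [-0.001, 0.047, 0.999, 0.0]
contact_force: [-0.2, 0.5, -2.3]
width: 0.0489
t 12.38 pos [ 0.6149 -0.0261  0.2013] theta 84.62 tilt 0.09 w 0.0489 F [-0.2  0.5 -2.3] q1,q6 [ -8.9 -93.5]
shift mm [ 113.8 -267.3    1.3] wz 0.2 rows>= 4.6
```

```bash
python3 -m jog '[9,-20,0,0,0,0,26,-60,0,0,0,0,45,-107,0,0,0,0,66,-155,0,0,0,0,85,-200,0,0,0,0,101,-237,0,0,0,0,110,-260,0,0,0,0,114,-267,0,0,0,0,114,-267,0,0,0,0]' && python3 go.py .4765 -.2815 .066 84.4
```

```text
clock: 13.5
position: [0.476, -0.2813, 0.2016]
ee_rot: [-0.0, 0.048, 0.999, 0.0]
contact_force: [0.5, 0.7, -3.8]
width: 0.049
t 13.5 pos [ 0.476  -0.2813  0.2016] theta 84.51 tilt 0.05 w 0.049 F [ 0.5  0.7 -3.8] q1,q6 [ -37.8 -122.3]
shift mm [ -0.5  -0.2 135.6] wz 0.1 rows>= 2.2
```

```bash
python3 -m jog '[0,0,30,0,0,0,0,0,70,0,0,0,0,0,105,0,0,0,0,0,124,0,0,0,0,0,131,0,0,0,0,0,134,0,0,0,0,0,135.5,0,0,0,0,0,135.5,0,0,0]' && python3 go.py .4765 -.2815 .066 84.4
```

```text
clock: 14.5
position: [0.4771, -0.2815, 0.0668]
ee_rot: [0.001, 0.047, 0.999, -0.0]
contact_force: [-0.2, -0.3, -3.5]
width: 0.0494
t 14.5 pos [ 0.4771 -0.2815  0.0668] theta 84.56 tilt 0.08 w 0.0494 F [-0.2 -0.3 -3.5] q1,q6 [ -37.7 -122.3]
shift mm [ 0.6 -0.1  0.8] wz 0.2 rows>= 0.0
```

```bash
python3 -m jog '[0,0,1,0,0,0,0,0,1.5,0,0,0,0,0,1.5,0,0,0]' && python3 go.py
```

```text
clock: 14.88
position: [0.4771, -0.2816, 0.0658]
ee_rot: [0.001, 0.048, 0.999, -0.0]
contact_force: [-1.0, 1.1, 6.1]
width: 0.0491
t 14.88 pos [ 0.4771 -0.2816  0.0658] theta 84.54 tilt 0.09 w 0.0491 F [-1.   1.1  6.1] q1,q6 [ -37.8 -122.3]
```

Red is on the tray floor (6 N contact). Releasing, then on to yellow.

```bash
python3 -m jog '[0,0,0,0,0,0,0,0,0,0,0,0,0,0,0,0,0,0,0,0,0,0,0,0,0,0,0,0,0,0,0,0,-40,0,0,0,0,0,-90,0,0,0,0,0,-136,0,0,0,0,0,-136,0,0,0]' 0 && python3 go.py .634 .0962 .2 40
```

```text
clock: 16.0
position: [0.4788, -0.2829, 0.2049]
ee_rot: [0.004, 0.047, 0.999, -0.003]
contact_force: [0.2, -0.1, 0.3]
width: 0.0853
t 16.0 pos [ 0.4788 -0.2829  0.2049] theta 84.56 tilt 0.53 w 0.0853 F [ 0.2 -0.1  0.3] q1,q6 [ -37.7 -122.3]
shift mm [-118.5  392.1    4.9] wz 44.6 rows>= 6.6
```

```bash
python3 -m jog '[-18,60,0,0,0,5,-36,120,0,0,0,15,-54,180,0,0,0,25,-72,240,0,0,0,35,-90,298,0,0,0,44,-106,350,0,0,0,44,-115,380,0,0,0,44,-118,392,0,0,0,44,-118,392,0,0,0,44,-118,392,0,0,0,44]' && python3 - <<'E'
from h import *
d=get_image('wrist');np.savez('w3.npz',**d);save('w3',d['frame'])
E
python3 go.py .634 .0962 .065 40
```

```text
clock: 17.25
position: [0.6307, 0.0962, 0.2003]
ee_rot: [-0.0, 0.419, 0.908, -0.001]
contact_force: [0.0, 0.0, 0.2]
width: 0.0855
t 17.3 pos [0.6308 0.0961 0.2006] theta 40.45 tilt 0.05 w 0.0852 F [-0.2 -0.3  0. ] q1,q6 [  2.4 -38. ]
shift mm [ -2.    2.5 135.6] wz 0.5 rows>= 2.2
```

View pics/w3.png

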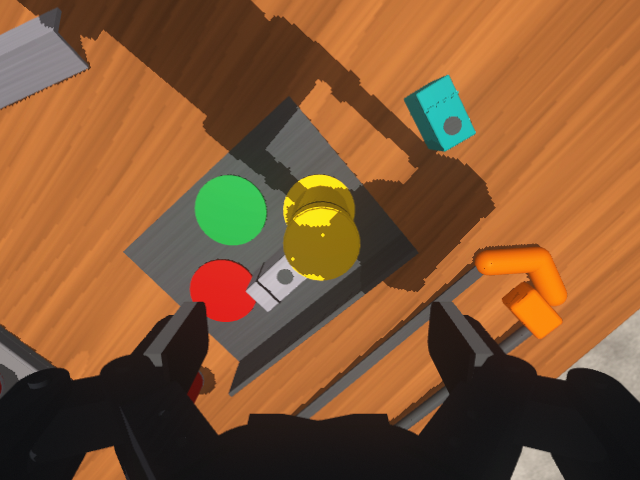

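The wrist view shows the yellow jar top at (322,242), with the green mat at (230,210) and red mat at (222,291) both free and the block untouched at (276,287).

```bash
python3 - <<'E'
from h import *
d=dict(np.load('w3.npz'))
print('ytop',unproj(d,(322,242),.111))
b=unproj(d,[(262,258),(308,262),(267,311),(247,292)],.049);print(b)
E
python3 go.py .634 .096 .065 40
```

```text
ytop [[0.63287146 0.09861995 0.111     ]]
[[0.61615699 0.04160249 0.049     ]
 [0.64785567 0.06395919 0.049     ]
 [0.64979583 0.00570882 0.049     ]
 [0.62543352 0.00871763 0.049     ]]
t 17.3 pos [0.6308 0.0961 0.2006] theta 40.45 tilt 0.05 w 0.0852 F [-0.2 -0.3  0. ] q1,q6 [  2.4 -38. ]
shift mm [ -2.2   2.4 135.6] wz 0.5 rows>= 2.2
```

```bash
python3 -m jog '[-1.5,2.5,10,0,0,0,-1.5,2.5,40,0,0,0,-1.5,2.5,80,0,0,0,-1.5,2.5,115,0,0,0,-1.5,2.5,134,0,0,0,-1.5,2.5,135,0,0,0,-1.5,2.5,135,0,0,0]' && python3 go.py .6335 .0968 .065 40
```

```text
clock: 18.18
position: [0.6348, 0.0978, 0.0662]
ee_rot: [0.001, 0.418, 0.908, 0.0]
contact_force: [-0.2, -0.0, 0.5]
width: 0.0855
t 18.18 pos [0.6348 0.0978 0.0662] theta 40.52 tilt 0.07 w 0.0855 F [-0.2 -0.   0.5] q1,q6 [  2.6 -38. ]
shift mm [ 0.  -1.6  1.2] wz 0.5 rows>= 0.0
```

```bash
python3 -m jog '[0,0,0,0,0,0,0,0,0,0,0,0,0,0,0,0,0,0,0,0,0,0,0,0,0,0,0,0,0,0,0,0,0,0,0,0]' 1 40 && python3 go.py
```

```text
clock: 18.92
position: [0.6344, 0.0979, 0.0668]
ee_rot: [0.001, 0.418, 0.908, -0.0]
contact_force: [-2.5, -0.9, 6.4]
width: 0.0489
t 18.93 pos [0.6344 0.0979 0.0668] theta 40.56 tilt 0.07 w 0.0489 F [-2.5 -0.9  6.4] q1,q6 [  2.6 -38. ]
```

```bash
python3 -m jog '[0,0,-15,0,0,0,0,0,-45,0,0,0,0,0,-90,0,0,0,0,0,-135,0,0,-10,0,0,-135,0,0,-20,0,0,-135,0,0,-30,0,0,-135,0,0,-40,0,0,-135,0,0,-44,0,0,-135,0,0,-44]' && python3 go.py .5511 -.2888 .2 84.4
```

```text
clock: 20.05
position: [0.6339, 0.0985, 0.2004]
ee_rot: [-0.0, 0.048, 0.999, 0.0]
contact_force: [-0.4, 0.1, -3.4]
width: 0.0487
t 20.05 pos [0.6339 0.0985 0.2004] theta 84.51 tilt 0.05 w 0.0487 F [-0.4  0.1 -3.4] q1,q6 [  2.6 -81.9]
shift mm [  45.3 -393.4    0.4] wz 0.1 rows>= 6.3
```

```bash
python3 -m jog '[3,-25,0,0,0,0,8,-70,0,0,0,0,14,-120,0,0,0,0,20,-175,0,0,0,0,26,-230,0,0,0,0,32,-282,0,0,0,0,38,-330,0,0,0,0,42,-368,0,0,0,0,45,-393,0,0,0,0,45,-393,0,0,0,0]' && python3 go.py .5511 -.2888 .066 84.4
```

```text
clock: 21.3
position: [0.5516, -0.2907, 0.2004]
ee_rot: [-0.0, 0.05, 0.999, -0.0]
contact_force: [-0.2, -0.1, -4.9]
width: 0.0488
t 21.3 pos [ 0.5516 -0.2907  0.2004] theta 84.32 tilt 0.02 w 0.0488 F [-0.2 -0.1 -4.9] q1,q6 [ -34.2 -118.5]
shift mm [  0.6   1.8 134.4] wz -0.1 rows>= 2.2
```

```bash
python3 -m jog '[0,1,30,0,0,0,0,1,70,0,0,0,0,1,105,0,0,0,0,1,124,0,0,0,0,1,131,0,0,0,0,1,134,0,0,0,0,1,135.5,0,0,0,0,1,136.5,0,0,0,0,1,136.5,0,0,0]' && python3 go.py
```

```text
clock: 22.42
position: [0.5527, -0.288, 0.065]
ee_rot: [0.001, 0.048, 0.999, -0.0]
contact_force: [-0.2, -0.1, -2.3]
width: 0.0492
t 22.43 pos [ 0.5527 -0.288   0.065 ] theta 84.54 tilt 0.09 w 0.0492 F [-0.2 -0.1 -2.3] q1,q6 [ -33.9 -118.5]
```

```bash
python3 -m jog '[0,0,1,0,0,0,0,0,1,0,0,0]' && python3 -m jog '[0,0,0,0,0,0,0,0,0,0,0,0,0,0,0,0,0,0,0,0,0,0,0,0,0,0,0,0,0,0,0,0,-40,0,0,0,0,0,-90,0,0,0,0,0,-136,0,0,0,0,0,-136,0,0,0]' 0 && python3 go.py .63 .0315 .2 85 && python3 - <<'E'
from h import *
d=get_image('top');np.savez('t4.npz',**d);save('t4',d['frame'])
d=get_image('scene');np.savez('s4.npz',**d);save('s4',d['frame'])
E
```

```text
clock: 22.68
position: [0.5529, -0.2881, 0.0649]
ee_rot: [0.001, 0.048, 0.999, -0.0]
contact_force: [-0.8, 0.6, 5.3]
width: 0.0492
clock: 23.8
position: [0.5544, -0.2892, 0.2038]
ee_rot: [0.004, 0.047, 0.999, -0.002]
contact_force: [-0.0, -0.3, -0.7]
width: 0.0851
t 23.8 pos [ 0.5544 -0.2892  0.2038] theta 84.55 tilt 0.54 w 0.0851 F [-0.  -0.3 -0.7] q1,q6 [ -33.9 -118.5]
shift mm [-44.8 326.4   3.8] wz -0.4 rows>= 5.3
```

View pics/t4.png

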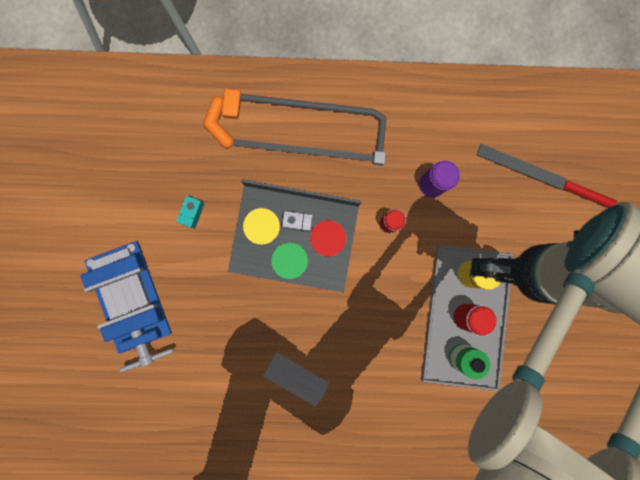

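View pics/s4.png

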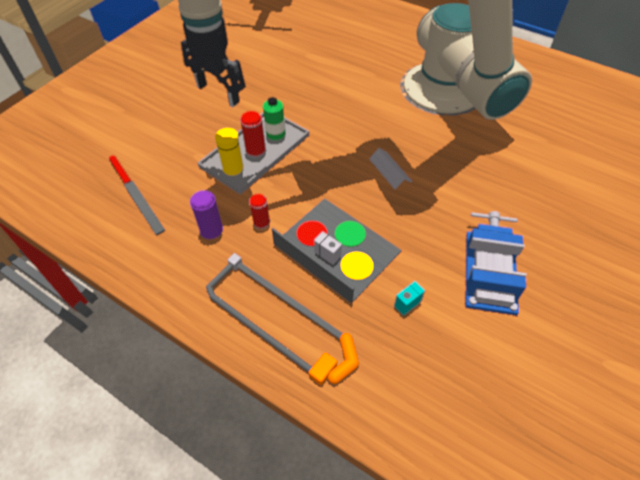

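All three cans stand upright in the tray, at top-view (486,274), (481,319) and (473,363). The mats are all clear, and the block is still at (297,221). Now I'll fit the mats and the block.

```bash
cat > fit.py <<'E'
from h import *
import sys
def comp(d,lo,hi,roi,z):
    x0,x1,y0,y1=roi;f=d['frame'];k=4
    c=cv2.resize(f[y0:y1,x0:x1],None,fx=k,fy=k,interpolation=cv2.INTER_CUBIC)
    h=cv2.cvtColor(c,cv2.COLOR_RGB2HSV);m=cv2.inRange(h,lo,hi)
    if lo[0]==0 and lo[1]>60: m|=cv2.inRange(h,(170,lo[1],lo[2]),(180,255,255))
    n,l,st,_=cv2.connectedComponentsWithStats(m);i=1+st[1:,4].argmax()
    P=(np.argwhere(l==i)[:,::-1]+.5)/k-.5+[x0,y0]
    H=cv2.convexHull(P.astype(np.float32))[:,0]
    return unproj(d,H,z)[:,:2].astype(np.float32)
if __name__=='__main__':
    for nm,rt in(('t4',(225,365,180,295)),('s4',(270,405,195,302))):
        d=dict(np.load(nm+'.npz'))
        for n,lo,hi in(('red',(0,150,90),(8,255,255)),('green',(45,120,60),(80,255,255)),('yellow',(22,150,100),(34,255,255))):
            W=comp(d,lo,hi,rt,.007);e=cv2.fitEllipse(W);print(nm,n,np.round(e[0],4),np.round(e[1],4))
        W=comp(d,(0,0,115),(180,60,255),rt,.049);print('block',np.round(cv2.minAreaRect(W)[0],4),np.round(cv2.minAreaRect(W)[1],4),cv2.minAreaRect(W)[2])
E
python3 fit.py
```

```text
t4 red [ 0.6138 -0.0254] [0.0652 0.0653]
t4 green [0.571 0.044] [0.065  0.0652]
t4 yellow [0.6327 0.097 ] [0.0657 0.0659]
block [0.6407 0.0312] [0.0517 0.03  ] 84.08058166503906
s4 red [ 0.6129 -0.0257] [0.0655 0.0673]
s4 green [0.5698 0.0439] [0.0658 0.0675]
s4 yellow [0.6313 0.0968] [0.0674 0.0685]
block [0.6272 0.0449] [0.2282 0.1409] 78.85550689697266
```

```bash
python3 go.py .640 .0312 .2 84.5
```

```text
t 23.9 pos [ 0.552  -0.2876  0.1992] theta 84.55 tilt 0.02 w 0.0854 F [-0.4  0.2 -0.2] q1,q6 [ -33.9 -118.5]
shift mm [-57.3 325.7  -0.8] wz 0.1 rows>= 5.3
```

```bash
python3 -m jog '[-10,60,0,0,0,0,-21,120,0,0,0,0,-32,180,0,0,0,0,-42,240,0,0,0,0,-52,295,0,0,0,0,-57,320,0,0,0,0,-57,326,0,0,0,0,-57,326,0,0,0,0,-57,326,0,0,0,0]' && python3 go.py .640 .0312 .1 84.5 && python3 - <<'E'
from h import *
d=get_image('wrist');np.savez('w5.npz',**d);save('w5',d['frame'])
E
```

```text
clock: 25.02
position: [0.6394, 0.0299, 0.1987]
ee_rot: [-0.001, 0.048, 0.999, -0.0]
contact_force: [-0.6, 0.5, 0.6]
width: 0.0854
t 25.02 pos [0.6394 0.0299 0.1987] theta 84.47 tilt 0.07 w 0.0854 F [-0.6  0.5  0.6] q1,q6 [ -3.5 -88. ]
shift mm [-0.5  1.3 98.7] wz -0.0 rows>= 1.6
```

View pics/w5.png

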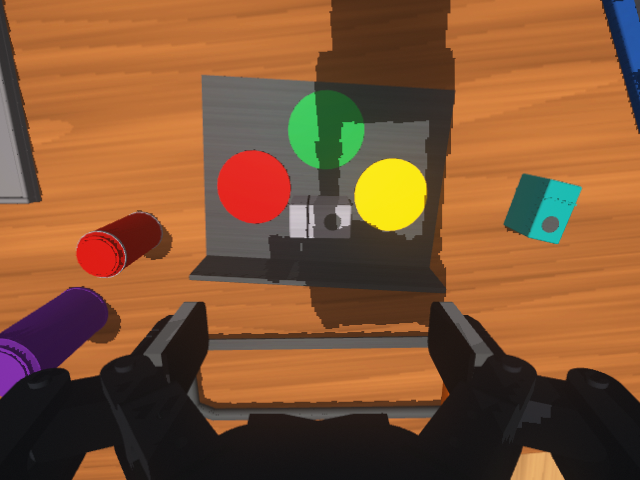

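The wrist view shows the block's top centred at (320,221) and square to the fingers, with both of its ends free.

```bash
python3 - <<'E'
from h import *
d=dict(np.load('w5.npz'))
print(unproj(d,[(320.5,221),(290,204),(351,206),(351,238),(290,236)],.049).round(4))
print('proj of expected', proj(d,[(.640,.0312,.049)]))
E
python3 go.py .6395 .0312 .034 84.5
```

```text
[[0.6397 0.0323 0.049 ]
 [0.6234 0.0093 0.049 ]
 [0.6298 0.0578 0.049 ]
 [0.6564 0.0559 0.049 ]
 [0.6499 0.0062 0.049 ]]
proj of expected [[319.1945656  221.46746168]]
t 25.07 pos [0.6395 0.0299 0.1989] theta 84.46 tilt 0.04 w 0.0854 F [-0.8  0.3  1. ] q1,q6 [ -3.5 -88. ]
shift mm [  0.2   1.3 164.9] wz -0.0 rows>= 2.6
```

```bash
python3 -m jog '[0,1.5,30,0,0,1,0,1.5,75,0,0,1,0,1.5,115,0,0,1,0,1.5,145,0,0,1,0,1.5,160,0,0,1,0,1.5,165,0,0,1,0,1.5,165,0,0,1]' && python3 go.py .6395 .0315 .034 83.5
```

```text
clock: 25.95
position: [0.6407, 0.0326, 0.0349]
ee_rot: [0.001, 0.056, 0.998, 0.0]
contact_force: [-0.5, -0.2, -0.2]
width: 0.0856
t 25.95 pos [0.6407 0.0326 0.0349] theta 83.53 tilt 0.09 w 0.0856 F [-0.5 -0.2 -0.2] q1,q6 [ -3.3 -86.8]
shift mm [ 1.1 -1.2  0.9] wz 0.0 rows>= 0.0
```

```bash
python3 -m jog '[1,-1,0,0,0,0,1,-1,0,0,0,0]' && python3 -m jog '[0,0,0,0,0,0,0,0,0,0,0,0,0,0,0,0,0,0,0,0,0,0,0,0,0,0,0,0,0,0,0,0,0,0,0,0]' 1 60 && python3 go.py
```

```text
clock: 26.2
position: [0.6394, 0.032, 0.0352]
ee_rot: [0.001, 0.056, 0.998, 0.0]
contact_force: [0.6, -0.4, 0.8]
width: 0.0857
clock: 26.95
position: [0.6394, 0.0318, 0.0349]
ee_rot: [0.001, 0.056, 0.998, -0.0]
contact_force: [-0.6, -0.1, 5.6]
width: 0.0481
t 26.95 pos [0.6394 0.0318 0.0349] theta 83.56 tilt 0.08 w 0.0481 F [-0.6 -0.1  5.6] q1,q6 [ -3.4 -86.9]
```

```bash
python3 -m jog '[0,0,-10,0,0,0,0,0,-40,0,0,0,0,0,-85,0,0,-5,0,0,-125,0,0,-13,0,0,-135,0,0,-21,0,0,-135,0,0,-28,0,0,-135,0,0,-28]' && python3 go.py .4977 .330 .17 111.5
```

```text
clock: 27.82
position: [0.638, 0.0323, 0.1683]
ee_rot: [-0.001, -0.186, 0.982, 0.0]
contact_force: [0.1, 0.4, -4.7]
width: 0.0481
t 27.82 pos [0.638  0.0323 0.1683] theta 111.47 tilt 0.13 w 0.0481 F [ 0.1  0.4 -4.7] q1,q6 [  -3.4 -114.8]
shift mm [ 21.6 328.4  -1.7] wz -0.0 rows>= 5.3
```

```bash
python3 -m jog '[2,25,0,0,0,0,5,75,0,0,0,0,9,130,0,0,0,0,12,185,0,0,0,0,16,240,0,0,0,0,19,285,0,0,0,0,21,315,0,0,0,0,21.5,328,0,0,0,0,21.5,328,0,0,0,0]' && python3 go.py .4977 .330 .064 111.5 && python3 - <<'E'
from h import *
d=get_image('wrist');np.savez('w6.npz',**d);save('w6',d['frame'])
d=get_image('scene');np.savez('s6.npz',**d);save('s6',d['frame'][180:330,420:600],4)
E
```

```text
clock: 28.95
position: [0.4977, 0.3296, 0.1689]
ee_rot: [-0.0, -0.188, 0.982, -0.0]
contact_force: [1.1, 0.7, -4.6]
width: 0.0482
t 28.95 pos [0.4977 0.3296 0.1689] theta 111.62 tilt 0.05 w 0.0482 F [ 1.1  0.7 -4.6] q1,q6 [ 26.9 -84.8]
shift mm [ -0.2   0.3 104.9] wz 0.1 rows>= 1.7
```

View pics/w6.png

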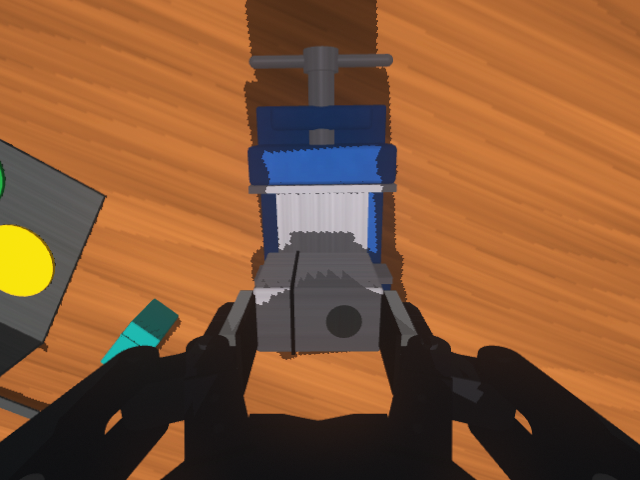

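View pics/s6.png

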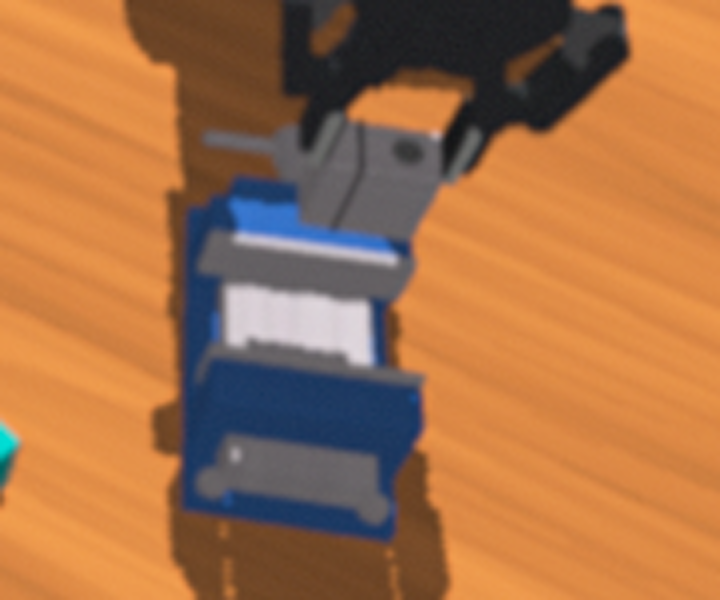

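The wrist view shows the vise square to the gripper. The near jaw's inner top edge runs from (249,192) to (396,190). I'll check the vise centre from that.

```bash
python3 - <<'E'
from h import *
d=dict(np.load('w6.npz'))
P=unproj(d,[(249,192),(396,190.5)],.062);v=P[1]-P[0];th=np.degrees(np.arctan2(v[1],v[0]));a=np.radians(th-90)
print(P.round(4),np.linalg.norm(v),th,'centre',(P.mean(0)+.031*np.array([np.cos(a),np.sin(a),0])).round(4))
B=unproj(d,[(276,196),(368,193)],.032);print('bed mid',B.mean(0),)
E
```

```text
[[0.4867 0.2749 0.062 ]
 [0.4491 0.3674 0.062 ]] 0.09984627190272898 112.16646663075716 centre [0.4966 0.3328 0.062 ]
bed mid [0.47460113 0.32379264 0.032     ]
```

```bash
python3 -m jog '[0,2.3,5,0,0,0,0,2.3,25,0,0,0,0,2.3,50,0,0,0,0,2.3,72,0,0,0,0,2.3,88,0,0,0,0,2.3,98,0,0,0,0,2.3,102,0,0,0,0,2.3,103,0,0,0,0,2.3,103,0,0,0]' && python3 go.py .497 .332 .063 112
```

```text
clock: 30.18
position: [0.498, 0.3316, 0.0668]
ee_rot: [0.001, -0.187, 0.982, 0.0]
contact_force: [-0.5, -0.4, -4.6]
width: 0.0478
t 30.18 pos [0.498  0.3316 0.0668] theta 111.56 tilt 0.08 w 0.0478 F [-0.5 -0.4 -4.6] q1,q6 [ 27.  -84.6]
shift mm [0.8 0.7 3.8] wz -0.4 rows>= 0.1
```

```bash
python3 -m jog '[0,0,1.5,0,0,0,0,0,2.5,0,0,0,0,0,3,0,0,0,0,0,3,0,0,0]' && python3 go.py
```

```text
clock: 30.68
position: [0.4976, 0.3313, 0.0631]
ee_rot: [0.0, -0.187, 0.982, 0.0]
contact_force: [0.1, -0.8, -5.1]
width: 0.0479
t 30.68 pos [0.4976 0.3313 0.0631] theta 111.55 tilt 0.0 w 0.0479 F [ 0.1 -0.8 -5.1] q1,q6 [ 27.  -84.6]
```

```bash
python3 -m jog '[0,0,1,0,0,0,0,0,1,0,0,0]' && python3 go.py
```

```text
clock: 30.92
position: [0.4977, 0.3314, 0.0629]
ee_rot: [0.0, -0.187, 0.982, 0.0]
contact_force: [-2.2, -0.6, 1.0]
width: 0.0485
t 30.93 pos [0.4977 0.3314 0.0629] theta 111.55 tilt 0.04 w 0.0485 F [-2.2 -0.6  1. ] q1,q6 [ 27.  -84.6]
```

On the bed, with 6 N unloaded. Releasing and lifting.

```bash
python3 -m jog '[0,0,0,0,0,0,0,0,0,0,0,0,0,0,0,0,0,0,0,0,0,0,0,0,0,0,0,0,0,0,0,0,-20,0,0,0,0,0,-60,0,0,0,0,0,-105,0,0,0,0,0,-138,0,0,0,0,0,-138,0,0,0]' 0 40 && python3 go.py .5511 -.2888 .2 84.4 && python3 - <<'E'
from h import *
d=get_image('wrist');np.savez('w7.npz',**d);save('w7',d['frame'])
d=get_image('scene');np.savez('s7.npz',**d);save('s7',d['frame'][180:330,420:600],4)
E
```

```text
clock: 32.17
position: [0.4993, 0.3322, 0.2034]
ee_rot: [0.003, -0.187, 0.982, 0.001]
contact_force: [0.4, -0.3, -0.2]
width: 0.0856
t 32.17 pos [0.4993 0.3322 0.2034] theta 111.56 tilt 0.4 w 0.0856 F [ 0.4 -0.3 -0.2] q1,q6 [ 27.  -84.6]
shift mm [ 180.  -596.6    3.4] wz 27.2 rows>= 10.0
```

View pics/w7.png

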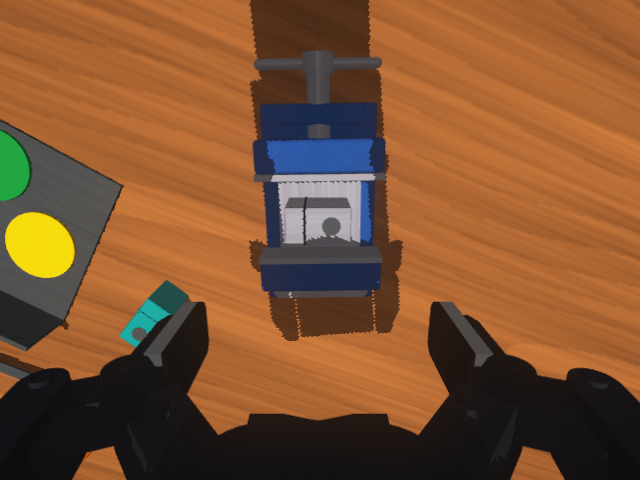

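View pics/s7.png

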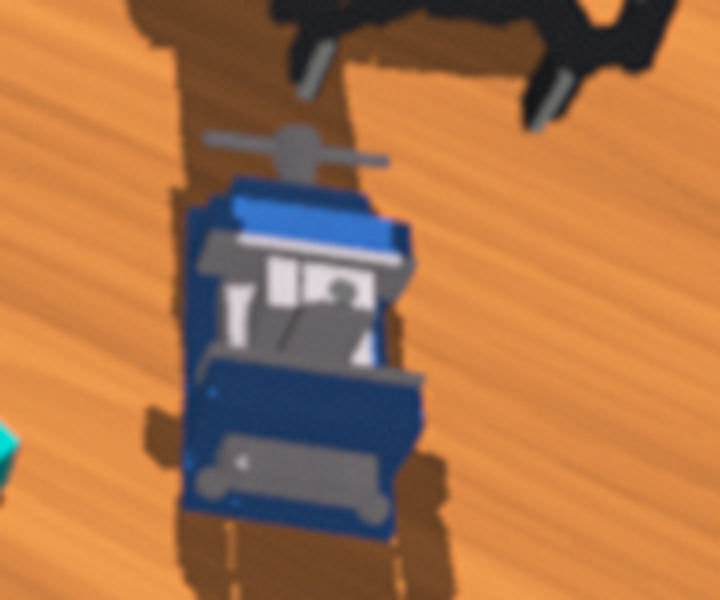

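The block stands between the jaws, with its top spanning (285..352, 199..242) in the wrist view. I'll check how well it's centred along them.

```bash
python3 - <<'E'
from h import *
d=dict(np.load('w7.npz'))
J=unproj(d,[(254,180),(386,178)],.062);Bf=unproj(d,[(285.5,211),(350,209)],.077)
J2=unproj(d,[(258,249),(383,248)],.062)
v=(J[1]-J[0])/np.linalg.norm(J[1]-J[0]);print(np.linalg.norm(J[1]-J[0]),np.linalg.norm(J2[1]-J2[0]),np.linalg.norm(Bf[1]-Bf[0]))
print('along', (Bf.mean(0)-J.mean(0))@v,(Bf.mean(0)-J2.mean(0))@v)
u=np.array([v[1],-v[0],0]);print('jaw x',J.mean(0)@u,J2.mean(0)@u,'block front edge x',Bf.mean(0)@u, 'block yaw rel',np.degrees(np.arctan2((Bf[1]-Bf[0])@u,(Bf[1]-Bf[0])@v)))
E
```

```text
0.10086482081834473 0.10082702543748248 0.04784167360778718
along -0.002040234963981184 -0.0017187093537367351
jaw x 0.554500508934261 0.610337475258312 block front edge x 0.5754012126130623 block yaw rel -0.9389646878838092
```

Step 2 is done: the block is about 2 mm off centre along the jaws, 1° off parallel and free of the jaws. Next I'll check the cans in the tray before fetching them.

```bash
python3 - <<'E'
from ov import *
d=get_image('top');np.savez('t8.npz',**d)
W=(255,255,255)
draw(d,[(circ(c,.025,.109),W) for c in((.5529,-.288),(.4771,-.2816),(.4021,-.2742))]+[(circ((.4021,-.2742),.011,.109),W)],(410,525,235,400),3.6,'ov8')
E
```

```text
(no output)
```

View pics/ov8.png

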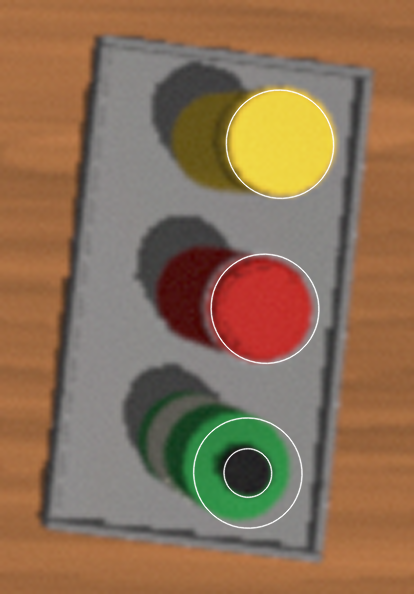

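The overlay matches: yellow at (280,144), red at (263,308) and green's cap at (247,472) sit where the gripper released them. Fetching yellow.

```bash
python3 -m jog '[18,-60,0,0,0,0,36,-120,0,0,0,0,54,-180,0,0,0,0,72,-240,0,0,0,5,90,-300,0,0,0,10,108,-360,0,0,0,15,126,-420,0,0,0,20,144,-480,0,0,0,25,162,-535,0,0,0,27,175,-580,0,0,0,27]' && python3 go.py .5529 -.288 .2 84.5
```

```text
clock: 33.58
position: [0.5469, -0.2745, 0.1979]
ee_rot: [-0.002, 0.048, 0.999, 0.001]
contact_force: [0.5, -0.0, -0.7]
width: 0.0856
t 33.58 pos [ 0.5469 -0.2745  0.1979] theta 84.46 tilt 0.2 w 0.0856 F [ 0.5 -0.  -0.7] q1,q6 [ -33.2 -117.6]
shift mm [ -7.3 -12.9  -2.1] wz -0.0 rows>= 0.2
```

```bash
python3 -m jog '[-7,-11,0,0,0,0,-7,-11,0,0,0,0,-7,-11,0,0,0,0]' && python3 go.py .5529 -.288 .0648 84.5
```

```text
clock: 33.95
position: [0.5534, -0.2822, 0.1995]
ee_rot: [-0.001, 0.047, 0.999, 0.001]
contact_force: [-0.5, 0.2, 0.8]
width: 0.0853
t 33.95 pos [ 0.5534 -0.2822  0.1995] theta 84.62 tilt 0.14 w 0.0853 F [-0.5  0.2  0.8] q1,q6 [ -33.5 -118.1]
shift mm [-1.000e-01 -5.800e+00  1.347e+02] wz 0.1 rows>= 2.2
```

```bash
python3 -m jog '[0,-5.5,5,0,0,0,0,-5.5,40,0,0,0,0,-5.5,80,0,0,0,0,-5.5,115,0,0,0,0,-5.5,133,0,0,0,0,-5.5,134,0,0,0,0,-5.5,134,0,0,0]' && python3 go.py .5529 -.288 .0648 84.5
```

```text
clock: 34.83
position: [0.5539, -0.2894, 0.067]
ee_rot: [0.001, 0.047, 0.999, -0.0]
contact_force: [0.5, 0.5, -0.3]
width: 0.0854
t 34.83 pos [ 0.5539 -0.2894  0.067 ] theta 84.59 tilt 0.08 w 0.0854 F [ 0.5  0.5 -0.3] q1,q6 [ -34.  -118.6]
shift mm [1.1 1.3 2.2] wz 0.1 rows>= 0.0
```

```bash
python3 -m jog '[0,0,0,0,0,0,0,0,0,0,0,0,0,0,0,0,0,0,0,0,0,0,0,0,0,0,0,0,0,0,0,0,0,0,0,0]' 1 40 && python3 go.py
```

```text
clock: 35.58
position: [0.554, -0.29, 0.0673]
ee_rot: [0.001, 0.048, 0.999, -0.0]
contact_force: [-0.6, 0.3, 6.2]
width: 0.0493
t 35.58 pos [ 0.554  -0.29    0.0673] theta 84.55 tilt 0.13 w 0.0493 F [-0.6  0.3  6.2] q1,q6 [ -34.  -118.6]
```

```bash
python3 -m jog '[0,0,-15,0,0,0,0,0,-45,0,0,0,0,0,-90,0,0,0,0,0,-133,0,0,0,0,0,-133,0,0,0,0,0,-133,0,0,0]' && python3 go.py .633 .097 .2 84.5
```

```text
clock: 36.33
position: [0.5522, -0.2888, 0.1976]
ee_rot: [-0.001, 0.048, 0.999, 0.001]
contact_force: [-0.7, -0.4, -4.4]
width: 0.0492
t 36.33 pos [ 0.5522 -0.2888  0.1976] theta 84.55 tilt 0.19 w 0.0492 F [-0.7 -0.4 -4.4] q1,q6 [ -34.  -118.6]
shift mm [-43.8 391.7  -2.4] wz 0.1 rows>= 6.3
```

```bash
python3 -m jog '[-3,25,0,0,0,0,-8,70,0,0,0,0,-14,120,0,0,0,0,-20,175,0,0,0,0,-26,230,0,0,0,0,-32,282,0,0,0,0,-38,330,0,0,0,0,-42,368,0,0,0,0,-43,390,0,0,0,0,-43,390,0,0,0,0]' && python3 go.py .633 .097 .0693 84.5
```

```text
clock: 37.58
position: [0.6322, 0.0956, 0.1973]
ee_rot: [-0.002, 0.046, 0.999, -0.0]
contact_force: [0.0, 0.0, -3.8]
width: 0.0488
t 37.58 pos [0.6322 0.0956 0.1973] theta 84.67 tilt 0.2 w 0.0488 F [ 0.   0.  -3.8] q1,q6 [  2.4 -82.3]
shift mm [ -0.7   1.5 128. ] wz 0.2 rows>= 2.0
```

```bash
python3 -m jog '[0,1,25,0,0,0,0,1,65,0,0,0,0,1,98,0,0,0,0,1,117,0,0,0,0,1,123,0,0,0,0,1,126,0,0,0,0,1,127,0,0,0,0,1,127,0,0,0]' && python3 go.py .633 .097 .0693 84.5
```

```text
clock: 38.58
position: [0.6337, 0.0955, 0.073]
ee_rot: [0.001, 0.048, 0.999, 0.0]
contact_force: [-0.6, -0.3, -4.5]
width: 0.049
t 38.58 pos [0.6337 0.0955 0.073 ] theta 84.55 tilt 0.09 w 0.049 F [-0.6 -0.3 -4.5] q1,q6 [  2.4 -82.2]
shift mm [0.8 1.4 3.7] wz 0.1 rows>= 0.1
```

```bash
python3 -m jog '[0,1,2,0,0,0,0,1,3.5,0,0,0,0,1,3.5,0,0,0,0,1,3.5,0,0,0]' && python3 go.py .633 .097 .0693 84.5
```

```text
clock: 39.08
position: [0.6335, 0.0969, 0.0693]
ee_rot: [0.0, 0.047, 0.999, 0.0]
contact_force: [-1.0, 1.2, 2.2]
width: 0.049
t 39.08 pos [0.6335 0.0969 0.0693] theta 84.56 tilt 0.05 w 0.049 F [-1.   1.2  2.2] q1,q6 [  2.5 -82.1]
shift mm [0.5 0.1 0. ] wz 0.1 rows>= 0.0
```

Touching the mat at the expected height. Releasing and going for red at (0.477, -0.2816).

```bash
python3 -m jog '[0,0,0,0,0,0,0,0,0,0,0,0,0,0,0,0,0,0,0,0,0,0,0,0,0,0,0,0,0,0,0,0,-40,0,0,0,0,0,-90,0,0,0,0,0,-132,0,0,0,0,0,-132,0,0,0]' 0 && python3 go.py .477 -.2816 .2 84.5
```

```text
clock: 40.2
position: [0.6358, 0.0968, 0.2052]
ee_rot: [0.004, 0.047, 0.999, 0.0]
contact_force: [0.3, -0.2, 0.1]
width: 0.0858
t 40.2 pos [0.6358 0.0968 0.2052] theta 84.56 tilt 0.52 w 0.0858 F [ 0.3 -0.2  0.1] q1,q6 [  2.5 -82.1]
shift mm [ 122.2 -391.8    5.2] wz 0.1 rows>= 6.6
```

```bash
python3 -m jog '[18,-58,0,0,0,0,36,-116,0,0,0,0,54,-174,0,0,0,0,72,-232,0,0,0,0,90,-290,0,0,0,0,106,-342,0,0,0,0,116,-375,0,0,0,0,120,-391,0,0,0,0,120,-391,0,0,0,0,120,-391,0,0,0,0]' && python3 go.py .477 -.2816 .066 84.5
```

```text
clock: 41.45
position: [0.4771, -0.2798, 0.2003]
ee_rot: [-0.0, 0.047, 0.999, 0.001]
contact_force: [-0.8, 1.1, 0.3]
width: 0.0854
t 41.45 pos [ 0.4771 -0.2798  0.2003] theta 84.61 tilt 0.08 w 0.0854 F [-0.8  1.1  0.3] q1,q6 [ -37.6 -122.3]
shift mm [-1.000e-01 -1.800e+00  1.343e+02] wz 0.1 rows>= 2.1
```

```bash
python3 -m jog '[0,-1.5,5,0,0,0,0,-1.5,40,0,0,0,0,-1.5,80,0,0,0,0,-1.5,115,0,0,0,0,-1.5,133,0,0,0,0,-1.5,134,0,0,0,0,-1.5,134,0,0,0]' && python3 go.py .477 -.2816 .066 84.5
```

```text
clock: 42.32
position: [0.4773, -0.2826, 0.0672]
ee_rot: [0.0, 0.047, 0.999, -0.0]
contact_force: [0.5, -0.4, 0.7]
width: 0.0856
t 42.33 pos [ 0.4773 -0.2826  0.0672] theta 84.6 tilt 0.06 w 0.0856 F [ 0.5 -0.4  0.7] q1,q6 [ -37.8 -122.4]
shift mm [0.4 0.9 1.2] wz 0.1 rows>= 0.0
```

```bash
python3 -m jog '[0,0,0,0,0,0,0,0,0,0,0,0,0,0,0,0,0,0,0,0,0,0,0,0,0,0,0,0,0,0,0,0,0,0,0,0]' 1 40 && python3 go.py
```

```text
clock: 43.08
position: [0.4771, -0.2828, 0.0677]
ee_rot: [0.001, 0.048, 0.999, -0.0]
contact_force: [0.1, 2.4, 5.6]
width: 0.0492
t 43.08 pos [ 0.4771 -0.2828  0.0677] theta 84.54 tilt 0.1 w 0.0492 F [0.1 2.4 5.6] q1,q6 [ -37.9 -122.4]
```

```bash
python3 -m jog '[0,0,-15,0,0,0,0,0,-45,0,0,0,0,0,-90,0,0,0,0,0,-134,0,0,0,0,0,-134,0,0,0,0,0,-134,0,0,0]' && python3 go.py .6135 -.0255 .2 84.5
```

```text
clock: 43.82
position: [0.4755, -0.282, 0.1994]
ee_rot: [-0.001, 0.048, 0.999, 0.001]
contact_force: [-0.7, -0.0, -4.8]
width: 0.0491
t 43.83 pos [ 0.4755 -0.282   0.1994] theta 84.54 tilt 0.15 w 0.0491 F [-0.7 -0.  -4.8] q1,q6 [ -37.9 -122.4]
shift mm [-113.   268.5   -0.6] wz 0.0 rows>= 4.7
```

```bash
python3 -m jog '[-9,20,0,0,0,0,-26,60,0,0,0,0,-45,107,0,0,0,0,-66,155,0,0,0,0,-85,200,0,0,0,0,-101,237,0,0,0,0,-110,260,0,0,0,0,-113,268,0,0,0,0,-113,268,0,0,0,0]' && python3 go.py .6135 -.0255 .0697 84.5
```

```text
clock: 44.95
position: [0.6136, -0.0267, 0.199]
ee_rot: [-0.002, 0.047, 0.999, -0.0]
contact_force: [-0.2, 0.9, -3.4]
width: 0.0489
t 44.95 pos [ 0.6136 -0.0267  0.199 ] theta 84.59 tilt 0.2 w 0.0489 F [-0.2  0.9 -3.4] q1,q6 [ -9.  -93.5]
shift mm [  0.2   1.2 129.3] wz 0.1 rows>= 2.1
```

```bash
python3 -m jog '[0,1,25,0,0,0,0,1,65,0,0,0,0,1,98,0,0,0,0,1,117,0,0,0,0,1,124,0,0,0,0,1,127,0,0,0,0,1,128.5,0,0,0,0,1,128.5,0,0,0]' && python3 go.py .6135 -.0255 .0697 84.5
```

```text
clock: 45.95
position: [0.6151, -0.0258, 0.0729]
ee_rot: [0.001, 0.048, 0.999, -0.0]
contact_force: [-0.1, -0.5, -3.3]
width: 0.0489
t 45.95 pos [ 0.6151 -0.0258  0.0729] theta 84.55 tilt 0.08 w 0.0489 F [-0.1 -0.5 -3.3] q1,q6 [ -8.9 -93.4]
shift mm [1.6 0.2 3.2] wz 0.0 rows>= 0.1
```

```bash
python3 -m jog '[1.5,0,1.5,0,0,0,1.5,0,3,0,0,0,1.5,0,3.5,0,0,0,1.5,0,3.5,0,0,0]' && python3 go.py .6135 -.0255 .0697 84.5
```

```text
clock: 46.45
position: [0.6134, -0.0254, 0.0698]
ee_rot: [0.001, 0.047, 0.999, 0.0]
contact_force: [-1.6, 1.4, 5.1]
width: 0.0485
t 46.45 pos [ 0.6134 -0.0254  0.0698] theta 84.56 tilt 0.06 w 0.0485 F [-1.6  1.4  5.1] q1,q6 [ -8.9 -93.4]
shift mm [-0.1 -0.1  0.1] wz 0.1 rows>= 0.0
```

Red is on its mat. Releasing, then fetching green.

```bash
python3 -m jog '[0,0,0,0,0,0,0,0,0,0,0,0,0,0,0,0,0,0,0,0,0,0,0,0,0,0,0,0,0,0,0,0,-40,0,0,0,0,0,-90,0,0,0,0,0,-132,0,0,0,0,0,-132,0,0,0]' 0 && python3 go.py .4023 -.2742 .2 84.5
```

```text
clock: 47.58
position: [0.6156, -0.0258, 0.205]
ee_rot: [0.004, 0.047, 0.999, -0.0]
contact_force: [-1.0, 0.5, -0.2]
width: 0.0851
t 47.58 pos [ 0.6156 -0.0258  0.205 ] theta 84.56 tilt 0.51 w 0.0851 F [-1.   0.5 -0.2] q1,q6 [ -8.9 -93.4]
shift mm [ 188.8 -267.5    5. ] wz 0.1 rows>= 5.2
```

```bash
python3 -m jog '[35,-50,0,0,0,0,70,-100,0,0,0,0,105,-149,0,0,0,0,140,-198,0,0,0,0,165,-234,0,0,0,0,181,-256,0,0,0,0,187,-267,0,0,0,0,187,-267,0,0,0,0,187,-267,0,0,0,0]' && python3 go.py .4023 -.2742 .066 84.5
```

```text
clock: 48.7
position: [0.4022, -0.2728, 0.2003]
ee_rot: [0.0, 0.047, 0.999, 0.0]
contact_force: [0.6, 1.1, -0.3]
width: 0.0857
t 48.7 pos [ 0.4022 -0.2728  0.2003] theta 84.6 tilt 0.06 w 0.0857 F [ 0.6  1.1 -0.3] q1,q6 [ -42.4 -127. ]
shift mm [ -0.2  -1.4 134.3] wz 0.1 rows>= 2.1
```

```bash
python3 -m jog '[0,-1,5,0,0,0,0,-1,40,0,0,0,0,-1,80,0,0,0,0,-1,115,0,0,0,0,-1,133,0,0,0,0,-1,134,0,0,0,0,-1,134,0,0,0]' && python3 go.py .4023 -.2742 .066 84.5
```

```text
clock: 49.58
position: [0.4022, -0.2746, 0.0671]
ee_rot: [0.0, 0.047, 0.999, -0.0]
contact_force: [0.3, -0.3, 0.1]
width: 0.0854
t 49.58 pos [ 0.4022 -0.2746  0.0671] theta 84.59 tilt 0.06 w 0.0854 F [ 0.3 -0.3  0.1] q1,q6 [ -42.5 -127.1]
shift mm [-0.   0.4  1.1] wz 0.1 rows>= 0.0
```

```bash
python3 -m jog '[0,0,0,0,0,0,0,0,0,0,0,0,0,0,0,0,0,0,0,0,0,0,0,0,0,0,0,0,0,0,0,0,0,0,0,0]' 1 40 && python3 go.py
```

```text
clock: 50.32
position: [0.402, -0.2749, 0.0677]
ee_rot: [0.001, 0.048, 0.999, -0.0]
contact_force: [-0.4, 0.5, 6.3]
width: 0.0487
t 50.33 pos [ 0.402  -0.2749  0.0677] theta 84.55 tilt 0.1 w 0.0487 F [-0.4  0.5  6.3] q1,q6 [ -42.6 -127.1]
```

```bash
python3 -m jog '[0,0,-15,0,0,0,0,0,-45,0,0,0,0,0,-90,0,0,0,0,0,-134,0,0,0,0,0,-134,0,0,0,0,0,-134,0,0,0]' && python3 go.py .570 .044 .2 84.5
```

```text
clock: 51.08
position: [0.4005, -0.2737, 0.1993]
ee_rot: [-0.001, 0.048, 0.999, 0.001]
contact_force: [0.3, -0.1, -3.4]
width: 0.0488
t 51.08 pos [ 0.4005 -0.2737  0.1993] theta 84.55 tilt 0.15 w 0.0488 F [ 0.3 -0.1 -3.4] q1,q6 [ -42.6 -127.1]
shift mm [-138.5  332.3   -0.7] wz 0.0 rows>= 5.8
```

```bash
python3 -m jog '[-10,25,0,0,0,0,-30,70,0,0,0,0,-50,120,0,0,0,0,-70,170,0,0,0,0,-90,215,0,0,0,0,-110,260,0,0,0,0,-125,300,0,0,0,0,-134,322,0,0,0,0,-138,332,0,0,0,0,-138,332,0,0,0,0]' && python3 go.py .570 .044 .0697 84.5
```

```text
clock: 52.32
position: [0.5696, 0.0429, 0.199]
ee_rot: [-0.002, 0.047, 0.999, -0.0]
contact_force: [-0.6, 0.5, -3.3]
width: 0.048
t 52.33 pos [0.5696 0.0429 0.199 ] theta 84.6 tilt 0.19 w 0.048 F [-0.6  0.5 -3.3] q1,q6 [ -2.7 -87.2]
shift mm [ -0.3   1.2 129.3] wz 0.1 rows>= 2.1
```

```bash
python3 -m jog '[0.5,1,25,0,0,0,0.5,1,65,0,0,0,0.5,1,98,0,0,0,0.5,1,117,0,0,0,0.5,1,124,0,0,0,0.5,1,127,0,0,0,0.5,1,128.5,0,0,0,0.5,1,128.5,0,0,0]' && python3 go.py .570 .044 .0697 84.5
```

```text
clock: 53.32
position: [0.5705, 0.0438, 0.0729]
ee_rot: [0.001, 0.048, 0.999, 0.0]
contact_force: [-0.9, 0.1, -3.6]
width: 0.0484
t 53.33 pos [0.5705 0.0438 0.0729] theta 84.55 tilt 0.08 w 0.0484 F [-0.9  0.1 -3.6] q1,q6 [ -2.6 -87.1]
shift mm [0.5 0.1 3.2] wz 0.0 rows>= 0.1
```

```bash
python3 -m jog '[0.5,0,1.5,0,0,0,0.5,0,3,0,0,0,0.5,0,3.5,0,0,0,0.5,0,3.5,0,0,0]' && python3 go.py .570 .044 .0697 84.5
```

```text
clock: 53.82
position: [0.5697, 0.0441, 0.0698]
ee_rot: [0.0, 0.047, 0.999, 0.0]
contact_force: [-1.9, 0.4, 5.8]
width: 0.0483
t 53.83 pos [0.5697 0.0441 0.0698] theta 84.56 tilt 0.06 w 0.0483 F [-1.9  0.4  5.8] q1,q6 [ -2.6 -87.1]
shift mm [-0.3 -0.   0.1] wz 0.1 rows>= 0.0
```

Green is down. Releasing, rising, then moving back towards the robot and right so the top camera can see the bay.

```bash
python3 -m jog '[0,0,0,0,0,0,0,0,0,0,0,0,0,0,0,0,0,0,0,0,0,0,0,0,0,0,0,0,0,0,0,0,-40,0,0,0,0,0,-90,0,0,0,0,0,-150,0,0,0,0,0,-150,0,0,0]' 0 && python3 -m jog '[20,-58,-150,0,0,0,40,-116,-150,0,0,0,60,-174,-150,0,0,0,80,-232,-150,0,0,0,100,-290,-150,0,0,0,110,-330,-150,0,0,0,110,-330,-150,0,0,0,110,-330,-150,0,0,0]' && python3 go.py && python3 - <<'E'
from h import *
d=get_image('top');np.savez('t9.npz',**d);save('t9',d['frame'])
d=get_image('scene');np.savez('s9.npz',**d);save('s9',d['frame'])
E
```

```text
clock: 54.95
position: [0.5728, 0.0439, 0.2242]
ee_rot: [0.006, 0.047, 0.999, 0.0]
contact_force: [-0.4, -0.0, -0.5]
width: 0.0855
clock: 55.95
position: [0.4275, -0.2762, 0.3672]
ee_rot: [-0.001, 0.05, 0.999, 0.0]
contact_force: [0.6, 1.1, -0.7]
width: 0.0852
t 55.95 pos [ 0.4275 -0.2762  0.3672] theta 84.3 tilt 0.13 w 0.0852 F [ 0.6  1.1 -0.7] q1,q6 [ -40.7 -125. ]
```

View pics/t9.png

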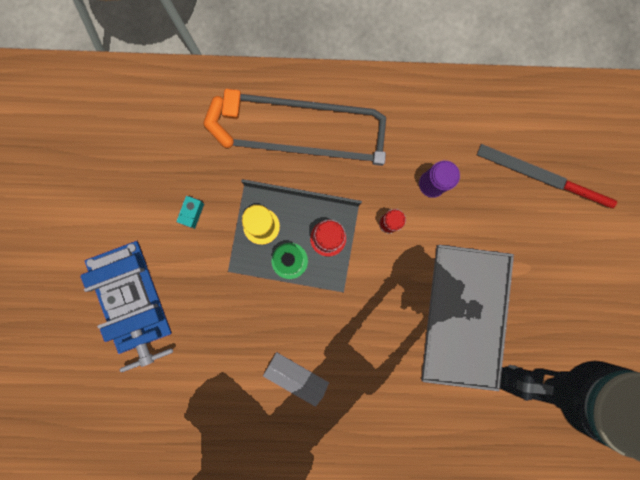

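View pics/s9.png

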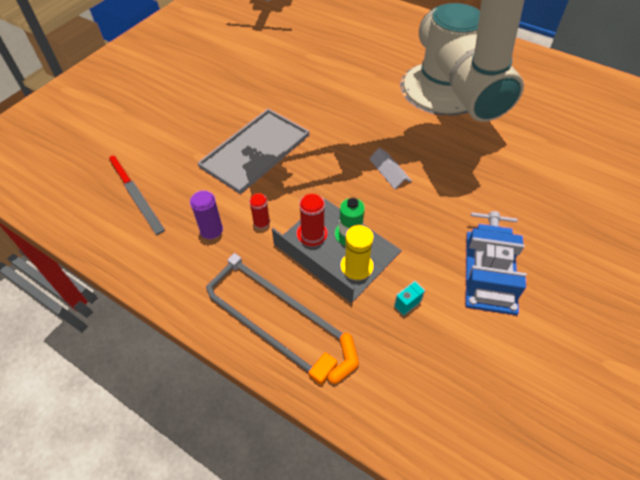

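All cans are on mats of their own colour: yellow (259,221), red (329,235) and green (289,260). The block is in the vise at (124,296), and the hacksaw hasn't moved. Last check is an overlay of the can tops against the mat centres.

```bash
python3 - <<'E'
from ov import *
d=dict(np.load('t9.npz'));s=dict(np.load('s9.npz'));W=(255,255,255);K=(0,0,0)
# mats as fitted per camera; tops predicted if can exactly centred
mt=[(.6138,-.0254),(.571,.044),(.6327,.097)];ms=[(.6129,-.0257),(.5698,.0439),(.6313,.0968)]
f=lambda m:[(circ(c,.033,.007),K) for c in m]+[(circ(c,.025,.111),W) for c in m]+[(circ(m[1],.011,.111),W)]
draw(d,f(mt),(220,370,175,300),5,'ov9t');draw(s,f(ms),(270,410,180,300),5,'ov9s')
a=dict(np.load('top0.npz'))['frame'][60:170,195:400].astype(int);print('saw diff',np.abs(a-d['frame'][60:170,195:400]).mean())
E
```

```text
saw diff 6.449312638580931
```

View pics/ov9t.png

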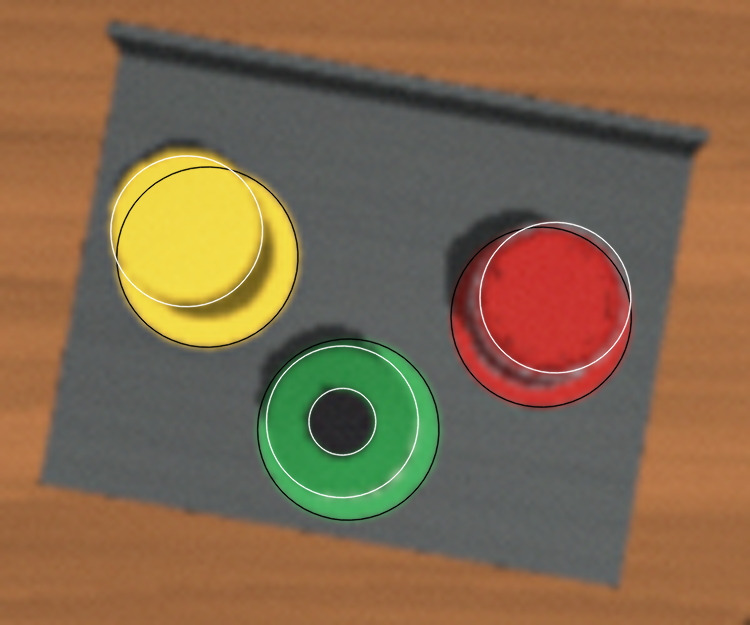

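View pics/ov9s.png

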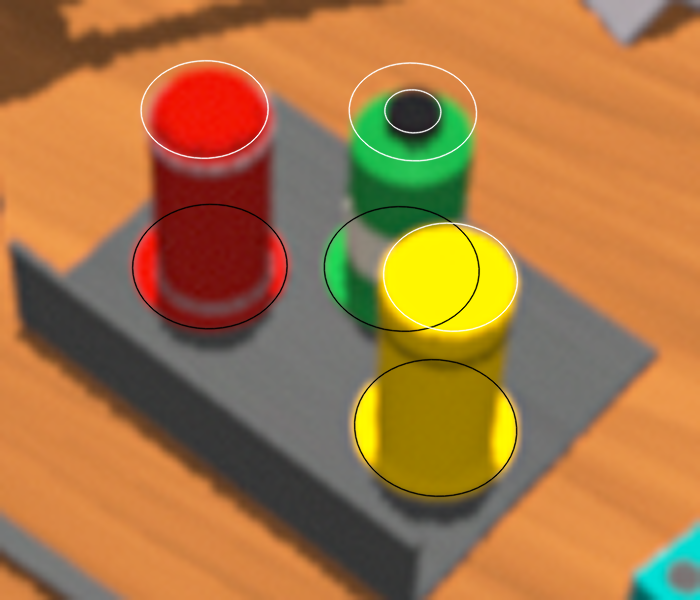

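Can centres lie within about 3 mm of the mat centres in both views. I'll do a quick shift check on the hacksaw, then hand in.

```bash
python3 - <<'E'
from h import *
a,b=[cv2.cvtColor(np.load(f)['frame'],cv2.COLOR_RGB2GRAY)[60:170,195:400].astype(np.float32) for f in('top0.npz','t9.npz')]
print(cv2.phaseCorrelate(a,b,cv2.createHanningWindow((205,110),cv2.CV_32F)))
s=get_state();print(s['clock'],np.abs(s['qd']).max())
sign_off()
E
```

```text
((-0.021017702563312923, 0.0033697979970810366), 0.9739448654798813)
56.05 0.025661292510406945
the job is handed in; nothing more can be done
```

The job is done and handed in at about 56 s. I moved green, red and yellow upright into the tray without touching the block. I then stood the block on the vise bed and returned each can to the mat of its own colour.

- **Cans:** all three are upright on their own mats, with centres within about 3 mm in both the top and scene views.
- **Block:** it is on the vise bed, about 2 mm off the middle along the jaws and parallel within about 1°. It was roughly 4 mm off centre across the jaws and is free of both.
- **Hacksaw:** it did not move; image correlation gave a shift of 0.02 pixels.
- **Robot:** the gripper was open, above and clear of everything. A slow residual joint speed of 0.03 rad/s showed at the last reading.
- **Disagreements:** the cameras differed by 1–5 mm on some positions, most of all on the vise. I settled the vise centre with a close wrist view, in which its jaw width came out right. The scene-view fit of the block before I picked it up failed because it caught the wrong region, so I used the top and wrist views for that. No final check failed.

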